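# Put the leather tools away in the warm-air case

## Task

Put the leather tools away in their warmed case: first switch the case's warm-air unit off at the isolator lever, then lay every banded tool flat and lengthwise in the slot of its own colour, wholly inside the case. Swing the lid shut and push down on it firmly to confirm that it is fully home, then switch the isolator back on, and knock neither dye bottle over.

Things in the scene. Friction and masses are not known exactly. Their poses are not given: they have to be found in the camera images.
- awl_mid (a point): Stitching awl, light pear-shaped wooden handle, 25x138x25 mm, RED tape band. Handle 22 mm wide, 25 high, from y=-7 to +69 mm; thin blade from -7 to -68. Point: middle of the tool, 12.5 mm above its underside as it lies flat; y along it to the free end of the handle, z up. Centre of mass near y=+28 mm. May be absent (None).
- edge_beveler_mid (a point): Edge beveler, dark brown wooden handle, 25x140x25 mm, YELLOW tape band. Handle 22 mm wide, 25 high, from y=-6 to +70 mm; thin blade from -7 to -68. Point: middle of the tool, 12.5 mm above its underside as it lies flat; y along it to the free end of the handle, z up. Centre of mass near y=+28 mm. May be absent (None).
- groover_mid (a point): Stitch groover, light wooden handle, cross head, 30x138x25 mm, BLUE tape band. Handle 22 mm wide (x -14 to +8), 25 high, from y=-7 to +69 mm; stem from -7 to -68. Point: middle of the tool, 12.5 mm above its underside as it lies flat; y along it to the free end of the handle, z up. Centre of mass near y=+28 mm. May be absent (None).
- modeller_mid (a point): Double-ended modelling tool, thin black rod, 8x152x8 mm, GREEN tape band. The whole rod can be gripped, 8 mm wide, 8 high, from y=-76 to +76 mm. Point: middle of the tool, 4 mm above its underside as it lies flat; y along it to the banded end, z up. Centre of mass near y=+0 mm. May be absent (None).
- slot_red: Red slot of the case: red floor liner 172x36x2 mm and a red tab on the front wall. Origin: slot's middle, under the liner, 6 mm above the bench; x along the slot to the hinge. Slots are 56 mm apart; which is red varies. Ribs 22 mm high leave a 36 mm gap at both ends (54 to 88 mm from the middle); between them the floor is open for fingers.
- slot_yellow: Yellow slot of the case: yellow floor liner 172x36x2 mm and a yellow tab on the front wall. Origin: slot's middle, under the liner, 6 mm above the bench; x along the slot to the hinge. Slots are 56 mm apart; which is yellow varies. Ribs 22 mm high leave a 36 mm gap at both ends (54 to 88 mm from the middle); between them the floor is open for fingers.
- slot_blue: Blue slot of the case: blue floor liner 172x36x2 mm and a blue tab on the front wall. Origin: slot's middle, under the liner, 6 mm above the bench; x along the slot to the hinge. Slots are 56 mm apart; which is blue varies. Ribs 22 mm high leave a 36 mm gap at both ends (54 to 88 mm from the middle); between them the floor is open for fingers.
- slot_green: Green slot of the case: green floor liner 172x36x2 mm and a green tab on the front wall. Origin: slot's middle, under the liner, 6 mm above the bench; x along the slot to the hinge. Slots are 56 mm apart; which is green varies. Ribs 22 mm high leave a 36 mm gap at both ends (54 to 88 mm from the middle); between them the floor is open for fingers.
- case_centre (a point): Middle of the inner floor of the fixed dark-steel tool case (188 mm in x, 262 in y, 50 high, walls 6, inside 44 deep), 6 mm above the bench; x points to the hinge (away from the robot), y across the slots. A grey warm-air unit 18 mm thick sits on its -y wall.
- lid (a joint): The case's blue lid, a 188x262x8 mm flat panel hinged along the case's far top edge: 0 = shut on the rim, grows as it opens (rad), at most 1.85. Starts open, about upright. Stiff hinge (0.5 N m friction): stays where it is left; push its outer face or pinch its edge to swing it; no latch.
- lid_hinge (a point): Middle of the lid's hinge axis, 50.5 mm above the bench, 94 mm from case_centre along its x; turns with the lid: the lid panel runs from here 188 mm along its own -x, its outer (upper) face is 8 mm along its own z, y is the hinge axis.
- lid_edge (a point): Middle of the lid's free edge on the outer face, 188 mm from the hinge axis; turns with the lid. A 70 mm wide, 6 mm thick steel lip runs 15 mm beyond it.
- isolator (a joint): Toggle lever that switches the case's warm-air unit: 1.0 rad = ON (lever leans to the green dot, +x of its base), 0 = OFF (lever leans to the black dot, -x of its base). It turns about the base's y axis, stays where it is left, and needs about 1 N at the ball; the stops are at 0 and 1.0.
- isolator_tip (a point): Centre of the red ball (diameter 26 mm) at the end of the isolator's 10 mm thick steel lever, 80 mm from its pivot; moves with the lever.
- isolator_base: Grey block under the isolator lever, 70 mm (x) by 50 mm (y) by 25 mm high, fixed to the bench. Origin at the centre of its underside; the lever's pivot axis (along y) is 22 mm above it; +x is the green, ON side.
- dye_bottle_3: Bystander: tan dye bottle with white cap, 50 mm across, 120 mm high, standing on the bench; origin at the centre of its underside, z up its axis.
- dye_bottle_1: Bystander: dark brown dye bottle with black cap, 42 mm across, 98 mm high, standing on the bench; origin at the centre of its underside, z up its axis.

How it is judged:
By the outcome, as a careful person would: the job done as asked, in the order asked, and still so for the second after the job is handed in, with the robot touching nothing.
Of awl, edge_beveler, groover, modeller only 3 to 4 are there at a start; the rules pass over those that are not, and their reading is None.
At some moment in a run one of awl, edge_beveler, groover, modeller may be knocked a few centimetres aside while the robot is not near it.
Once in a run the grip may slacken for a moment while it holds something.
It also fails if it takes over 210 s, if anything falls off the work surface, if the arm or the gripper's body presses on something with over 40 N, if the wrist force passes 120 N, or if a joint passes its speed limit or range.

## Robot

A 7-joint arm with a two-finger parallel gripper is mounted at the origin on a cart in front of the work surface, level with it; the furniture and walls round the work are solid. World frame = base frame: x ahead of the robot, y to its left, z up, the work surface at z = 0. Lengths are in m, angles in rad, forces in N, time in s.
With the tool pointing down it reaches from about 0.425 to 0.875 m from the base axis. Payload 9.9 kg.
Tool frame: the origin (TCP) lies at the very end of the fingers, on their centre line; the grasp point (between the pads) lies 19 mm behind it (manip.pinch_z is the z of the grasp point in the tool frame, in m); z points along the fingers, y is the line along which they close (so a half turn about z gives the same grasp; the last joint's range is limited). The gripper opens to 85 mm and grips with 20 to 120 N. Pads are 22 mm wide; open, the fingers measure 114 mm over their backs; the gripper's body (76 mm by 85 mm) begins 54 mm behind the grasp point. The pads swing forward as they close: fully open they stand 13 mm farther back than shut.
Start: joints at [1.054, 0.576, 0.025, 1.437, -0.015, 1.129, -0.057], TCP at [0.283, -0.613, 0.231] pointing down, gripper open.
Joint ranges: [-2.76, 2.76], [-0.34, 2.15], [-1.52, 1.57], [0.19, 2.46], [-1.09, 4.23], [0.17, 1.99], [-2.82, 2.82]. Speed limits (rad/s): [2.22, 2.22, 3.01, 3.01, 3.14, 3.14, 3.14].

## Interface

Orientations are given as a unit quaternion [x, y, z, w].
In Python, from plant import manip, imaging gives the robot as it stands.
- The arm moves only by the tool step_arm, never from a script. Its argument "deltas" is a list that holds one entry, the list of rows, each a list of 4 numbers: the shift along the tool's x, y, z in cm, then the turn about the tool's z in degrees. In form: [[[tx, ty, tz, yaw], ...]]. A call has 1 to 8 rows; each row is the pose to reach, as a shift and turn from the pose commanded when the call began, along the tool's axes at that moment; what a row does not reach only later rows make up. A row lasts 1/10 s, in which the tool goes at most 50 mm and 8.59 degrees, less where a joint would pass 70% of its speed; a pose out of reach is approached as far as the arm can. A call with a gripper value outside its range is refused whole. "gripper" is the closure, from 0 (fully open) to 1 (shut), set as the call begins (left out, the last holds). The fingers move at their own pace and stop on an object; "grip_force" is the grip in N (left out, the last holds). Time passes only in rows, so rows that repeat a pose let the fingers close. It gives the time, the measured TCP pose, the force, the opening and the grip force at its end, in the units of the state.
- manip.get_obs(): the state, without advancing time (a new reading comes with each control period).
- imaging.get_image(name): name is "scene" or "side" or "wrist"; returns a dict with "img" (420x560x3 uint8, red, green, blue), "camera_matrix" (3x3 intrinsics, pixels), "cam_to_world" (4x4, takes a point from camera to world coordinates); the wrist camera has in their place "hand_eye" (4x4, takes a point from camera to tool coordinates, whose origin is the TCP and whose axes are the flange's). Camera axes: x right, y down, z forward; pixel columns grow to the right and rows downward; lengths in m; the calibration is good to about 2 mm. A picture is of the moment at which its call begins: read the wrist's pose just before it. There is no depth.
- manip.finish_job(): hands the job in; it is judged then, once.
The state is a dict: "clock": time; "joints": joint angles; "joint_vel": joint speeds; "effort": joint torques, N m; "ee_pos": TCP position; "orientation": TCP orientation; "wrist_force": force on the tool from outside, world axes, zero at the start; "moment": the same for the moment, N m; "finger_gap": opening from 0.0 (shut) to 1.0 (fully open); "gripper_force": force on a finger pad.
Only numpy, scipy, OpenCV 4.12 (cv2) and the standard library are available. Lean on these libraries where they do the work, as an engineer would, in place of code of your own. Each camera call takes 0.05 s, during which the arm holds its last target. There are 200 camera calls.

## Working session

There is one attempt and no reset: what is moved stays moved. The work goes in short steps, Python scripts to look and compute and a tool call to move; the robot and the scene stay as the last step left them, time stands still between calls to the robot, and variables do not carry over. Pictures are saved under pics/ and viewed, at most 14 in all, crops included, and the job is handed in when it is done.

Besides the shell and the picture viewer there is one more tool, called after "Call:" as name([rows], argument=value, ...), one row to a line, values as JSON. step_arm: Moves the arm, as the interface text tells. Its arguments: {"type":"object","properties":{"deltas":{"type":"array","items":{"type":"array","items":{"type":"array","items":{"type":"number"}}}},"gripper":{"type":"number"},"grip_force":{"type":"number"}},"required":["deltas"]}

```bash
ls; mkdir -p pics; cat > h.py <<'E'
import numpy as np, cv2, json
from plant import manip, imaging
from scipy.spatial.transform import Rotation as R
def obs():
    o=manip.get_obs(); return o
def T_tool(o):
    T=np.eye(4);T[:3,:3]=R.from_quat(o['orientation']).as_matrix();T[:3,3]=o['ee_pos'];return T
def shot(name,fn=None):
    o=manip.get_obs(); d=imaging.get_image(name)
    C=d['cam_to_world'] if 'cam_to_world' in d else T_tool(o)@np.array(d['hand_eye'])
    if fn: cv2.imwrite('pics/'+fn,cv2.cvtColor(d['img'],cv2.COLOR_RGB2BGR))
    return d['img'],np.array(d['camera_matrix']),np.array(C)
def ray(K,C,u,v):
    r=C[:3,:3]@np.linalg.solve(K,[u,v,1.]); return C[:3,3],r
def onz(K,C,u,v,z):
    o,r=ray(K,C,u,v); return o+r*(z-o[2])/r[2]
def proj(K,C,p):
    q=K@((np.linalg.inv(C)@np.append(p,1))[:3]); return q[:2]/q[2]
def st():
    o=manip.get_obs(); print('t',round(o['clock'],2),'p',np.round(o['ee_pos'],4),'zax',np.round(T_tool(o)[:3,2],3),'yax',np.round(T_tool(o)[:3,1],3),'F',np.round(o['wrist_force'],1),'gap',round(o['finger_gap'],3),'gf',round(o['gripper_force'],1)); return o
E
python3 - <<'E'
from h import *
o=st(); print(o['joints'],manip.pinch_z)
for n in ['scene','side','wrist']:
    i,K,C=shot(n,n+'0.png'); print(n,K.round(1).tolist(),C.round(4).tolist())
E
```

```text
pics
t 0.0 p [ 0.2829 -0.6123  0.2304] zax [-0.001  0.001 -1.   ] yax [ 0.419 -0.908 -0.002] F [-0.4  0.4  0.4] gap 1.001 gf 0.0
[ 1.0541843   0.57654979  0.02482252  1.43794742 -0.0150145   1.12895808
 -0.05650792] -0.0187
scene [[466.6, 0.0, 284.1], [0.0, 466.6, 206.7], [0.0, 0.0, 1.0]] [[0.6276, -0.435, 0.6456, -0.4145], [-0.7784, -0.364, 0.5115, -0.8594], [0.0125, -0.8236, -0.5671, 0.9458], [0.0, 0.0, 0.0, 1.0]]
side [[495.4, 0.0, 272.0], [0.0, 495.4, 214.4], [0.0, 0.0, 1.0]] [[0.9893, -0.0977, 0.108, 0.3967], [-0.1454, -0.6168, 0.7736, -1.1082], [-0.009, -0.781, -0.6244, 0.9041], [0.0, 0.0, 0.0, 1.0]]
wrist [[320.0, 0.0, 278.2], [0.0, 320.0, 210.5], [0.0, 0.0, 1.0]] [[0.4202, -0.8717, -0.2522, 0.3458], [-0.9074, -0.4041, -0.1153, -0.5834], [-0.0014, 0.2773, -0.9608, 0.3746], [0.0, 0.0, 0.0, 1.0]]
```

View pics/scene0.png

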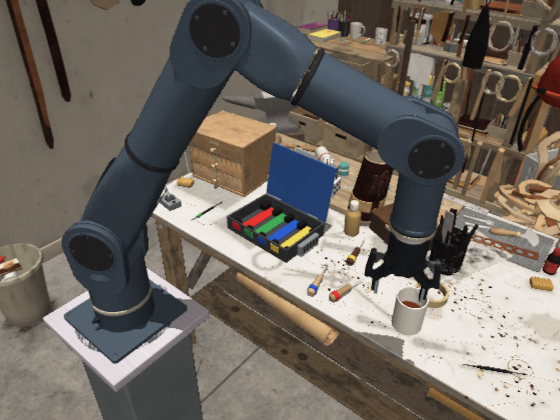

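View pics/side0.png

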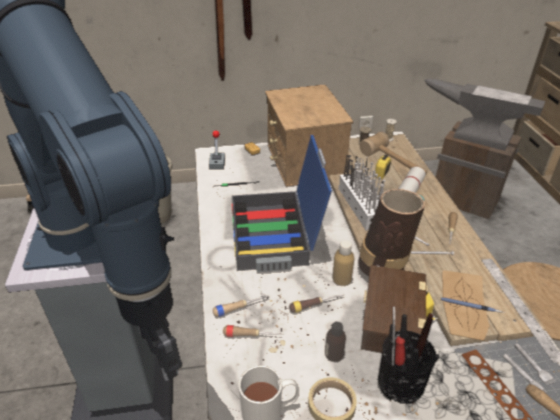

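Both views show all four tools. In side: groover's blue band (218,310), awl red (228,331), beveler yellow (296,305), modeller (236,184) with its band at the left end, isolator ball (216,134), case about (268,230), bottles (343,265) and (335,340).

```bash
python3 - <<'E'
from h import *
i,K,C=shot('side')
px={'groover_butt':(214,313),'groover_tip':(268,297),'awl_butt':(224,331),'awl_tip':(277,336),'bev_butt':(291,308),'bev_tip':(343,295),'mod_l':(213,185),'mod_r':(259,183)}
for k,(u,v) in px.items(): print(k,onz(K,C,u,v,0.012).round(3))
print('ball',onz(K,C,216,134,.09).round(3),'iso base',onz(K,C,217,160,.025).round(3))
for k,uv in {'b3':(343,282),'b1':(335,357)}.items(): print(k,onz(K,C,*uv,0).round(3))
hsv=cv2.cvtColor(i,cv2.COLOR_RGB2HSV)
for n,(a,b) in {'red':((0,170,90),(6,255,255)),'red2':((174,170,90),(180,255,255)),'yellow':((21,150,120),(33,255,255)),'green':((45,120,70),(80,255,255)),'blue':((105,150,90),(125,255,255))}.items():
    m=cv2.inRange(hsv,a,b); N,l,s,c=cv2.connectedComponentsWithStats(m)
    for j in range(1,N):
        if s[j,4]>8: print(n,s[j].tolist(),c[j].round(1),onz(K,C,*c[j],.008).round(3))
cv2.imwrite('pics/s1.png',cv2.cvtColor(cv2.resize(i[110:380,190:370],None,fx=3,fy=2.2*1,interpolation=cv2.INTER_CUBIC),cv2.COLOR_RGB2BGR))
E
```

```text
groover_butt [ 0.366 -0.343  0.012]
groover_tip [ 0.496 -0.314  0.012]
awl_butt [ 0.385 -0.398  0.012]
awl_tip [ 0.499 -0.43   0.012]
bev_butt [ 0.544 -0.356  0.012]
bev_tip [ 0.674 -0.335  0.012]
mod_l [0.391 0.171 0.012]
mod_r [0.534 0.159 0.012]
ball [0.416 0.351 0.09 ] iso base [0.411 0.294 0.025]
b3 [ 0.689 -0.283  0.   ]
b1 [ 0.615 -0.494  0.   ]
red [213, 131, 6, 6, 27] [215.4 133.6] [0.417 0.501 0.008]
red [237, 210, 56, 9, 264] [265.  213.7] [0.532 0.008 0.008]
red [397, 344, 7, 15, 44] [400.4 351.6] [ 0.755 -0.508  0.008]
red [397, 359, 4, 5, 14] [398.5 361.1] [ 0.743 -0.53   0.008]
yellow [378, 162, 8, 7, 40] [381.2 164.9] [0.946 0.204 0.008]
yellow [426, 295, 7, 20, 99] [428.5 304.3] [ 0.866 -0.391  0.008]
green [238, 221, 58, 10, 251] [268.3 225.7] [ 0.534 -0.047  0.008]
blue [239, 234, 60, 11, 348] [269.8 238.7] [ 0.53  -0.102  0.008]
```

View pics/s1.png

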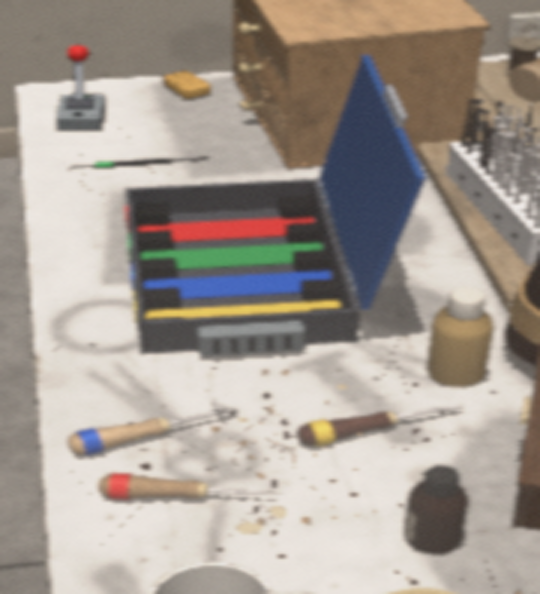

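The zoom confirms this: bands are at the butts, all blades point to +x, the slots from far to near are red, green, blue, yellow, and the lid is about upright. Next I go towards the isolator by way of the tools and case, looking from above.

```bash
cat >> h.py <<'E'
def to(*ts):
    """targets (x,y,z,tool-x heading deg): print tool-frame deltas from the present pose"""
    o=st(); T=T_tool(o); h=np.degrees(np.arctan2(T[1,0],T[0,0]))
    for t in ts:
        d=T[:3,:3].T@(np.array(t[:3])-T[:3,3])*100
        dy=-((t[3]-h+180)%360-180)
        print(t,'->',d.round(2),'yaw',round(dy,1), 'rows>=',int(np.ceil(max(np.linalg.norm(d)/5,abs(dy)/8.59))))
E
python3 - <<'E'
from h import *
to((.36,-.50,.33,70),(.44,-.32,.35,110),(.44,-.32,.35,180),(.46,0,.4,180))
E
```

```text
t 0.2 p [ 0.283  -0.6125  0.2307] zax [-0.     0.001 -1.   ] yax [ 0.419 -0.908 -0.001] F [-0.4  0.3  0.3] gap 1.0 gf 0.0
(0.36, -0.5, 0.33, 70) -> [11.71 -6.99 -9.92] yaw -45.2 rows>= 6
(0.44, -0.32, 0.35, 110) -> [ 26.52 -19.98 -11.91] yaw -85.2 rows>= 10
(0.44, -0.32, 0.35, 180) -> [ 26.52 -19.98 -11.91] yaw -155.2 rows>= 19
(0.46, 0, 0.4, 180) -> [ 41.76 -48.2  -16.88] yaw -155.2 rows>= 19
```

Call:
step_arm([
  [[2,-1,-2,-8],[4,-2.5,-4,-16],[6.5,-4,-6,-24],[9,-5.5,-8,-32],[11.5,-7,-10,-40],[15,-10,-11,-48],[19,-13.5,-11.5,-56],[22.5,-17,-12,-64]],
])

```text
clock: 1.0
ee_pos: [0.4156, -0.3653, 0.3512]
orientation: [0.713, 0.702, 0.0, 0.0]
wrist_force: [1.9, -0.0, 0.6]
finger_gap: 0.999
gripper_force: 0.0
```

```bash
python3 - <<'E'
from h import *
to((.44,-.32,.35,180))
E
```

```text
t 1.0 p [ 0.4156 -0.3653  0.3512] zax [ 0. -0. -1.] yax [ 1.    -0.016  0.   ] F [ 1.9 -0.   0.6] gap 0.999 gf 0.0
(0.44, -0.32, 0.35, 180) -> [4.57 2.37 0.12] yaw -90.9 rows>= 11
```

Call:
step_arm([
  [[1,0.5,0,-8.5],[2,1,0,-17],[3,1.5,0,-25.5],[4,2,0,-34],[4.5,2.5,0,-42.5],[4.5,2.5,0,-51],[4.5,2.5,0,-59.5],[4.5,2.5,0,-68]],
])

```text
clock: 1.8
ee_pos: [0.4408, -0.3224, 0.3509]
orientation: [0.198, 0.98, 0.0, -0.0]
wrist_force: [-0.8, -0.3, 0.0]
finger_gap: 1.002
gripper_force: 0.0
```

Call:
step_arm([
  [[0,0,0,-8],[0,0,0,-16],[0,0,0,-23],[0,0,0,-23]],
])

```text
clock: 2.2
ee_pos: [0.4407, -0.3226, 0.3508]
orientation: [0.001, 1.0, 0.0, -0.0]
wrist_force: [0.3, 0.3, 0.5]
finger_gap: 1.002
gripper_force: 0.0
```

```bash
python3 - <<'E'
from h import *
shot('wrist','w1.png')
to((.46,0,.4,180),(.42,.2,.35,180))
E
```

```text
t 2.25 p [ 0.4407 -0.3226  0.3508] zax [-0.  0. -1.] yax [0.006 1.    0.   ] F [-0.3 -0.2  0.6] gap 0.997 gf 0.0
(0.46, 0, 0.4, 180) -> [-1.72 32.28 -4.91] yaw -0.4 rows>= 7
(0.42, 0.2, 0.35, 180) -> [ 2.41 52.25  0.1 ] yaw -0.4 rows>= 11
```

View pics/w1.png

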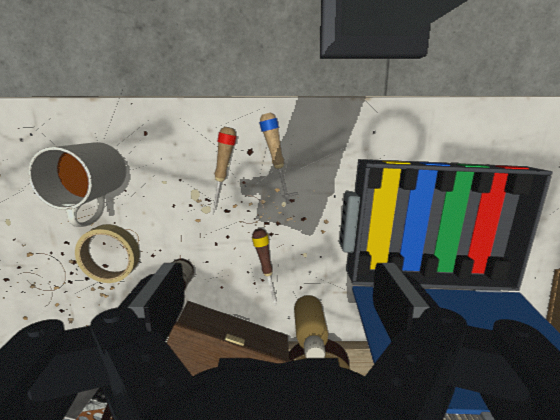

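The wrist view shows the awl from (228,128) to (214,215), groover (268,114) to (288,197), beveler (260,228) to (275,300), and the four liners at columns 383, 419, 454 and 489.

```bash
cat >> h.py <<'E'
HS={'red':[((0,150,70),(7,255,255)),((173,150,70),(180,255,255))],'yellow':[((20,140,90),(34,255,255))],'green':[((40,90,40),(85,255,255))],'blue':[((103,140,60),(122,255,255))]}
def blobs(img,col,amin=40):
    hsv=cv2.cvtColor(img,cv2.COLOR_RGB2HSV); m=sum(cv2.inRange(hsv,a,b) for a,b in HS[col]).astype(np.uint8)
    N,l,s,c=cv2.connectedComponentsWithStats(m); out=[]
    for j in range(1,N):
        if s[j,4]>=amin:
            r=cv2.minAreaRect(np.argwhere(l==j)[:,::-1].astype(np.float32)); out.append((int(s[j,4]),c[j],r))
    return sorted(out,key=lambda t:-t[0])
E
python3 - <<'E'
from h import *
i,K,C=shot('wrist')
for c in HS:
    for a,ct,r in blobs(i,c)[:4]: print(c,a,ct.round(1),onz(K,C,*ct,.008).round(4),np.round([onz(K,C,*p,.008)[:2] for p in cv2.boxPoints(r)],3).tolist())
for n,p,z in [('awl b',(228,128),.012),('awl t',(214,215),.012),('gr b',(268,114),.012),('gr t',(289,200),.012),('bev b',(260,228),.012),('bev t',(275,300),.012),('b3cap',(315,343),.12),('b1cap',(182,266),.098),('rim',(359,160),.05),('rim',(550,172),.05),('rimfar',(350,287),.05),('hinge',(525,292),.05)]: print(n,onz(K,C,*p,z).round(4))
E
```

```text
red 2026 [487.3 222. ] [0.5303 0.0108 0.008 ] [[0.613, -0.015], [0.443, -0.004], [0.451, 0.032], [0.623, 0.024]]
red 170 [226.3 138.9] [ 0.3981 -0.4001  0.008 ] [[0.402, -0.415], [0.388, -0.411], [0.394, -0.386], [0.408, -0.39]]
red 68 [513.5 166.1] [0.441  0.0351 0.008 ] [[0.442, 0.012], [0.439, 0.011], [0.439, 0.058], [0.442, 0.059]]
yellow 2072 [382.9 216.2] [ 0.5196 -0.157   0.008 ] [[0.608, -0.183], [0.438, -0.172], [0.443, -0.136], [0.614, -0.144]]
yellow 142 [260.9 241.5] [ 0.5617 -0.3519  0.008 ] [[0.556, -0.366], [0.55, -0.341], [0.568, -0.338], [0.573, -0.363]]
yellow 53 [397.9 161.7] [ 0.4334 -0.1415  0.008 ] [[0.434, -0.161], [0.431, -0.161], [0.433, -0.123], [0.436, -0.123]]
green 2193 [452.8 220.2] [ 0.527  -0.0447  0.008 ] [[0.611, -0.071], [0.441, -0.06], [0.448, -0.023], [0.621, -0.031]]
green 86 [473.9 164.7] [ 0.4385 -0.0255  0.008 ] [[0.436, -0.05], [0.436, -0.003], [0.441, -0.002], [0.44, -0.049]]
blue 3328 [494.  309.2] [0.6897 0.0503 0.008 ] [[0.692, -0.08], [0.61, -0.07], [0.685, 0.183], [0.775, 0.183]]
blue 2203 [417.7 218.8] [ 0.5243 -0.101   0.008 ] [[0.61, -0.127], [0.439, -0.116], [0.446, -0.08], [0.618, -0.087]]
blue 1227 [371.4 320.6] [ 0.7114 -0.1608  0.008 ] [[0.645, -0.199], [0.633, -0.166], [0.782, -0.114], [0.795, -0.149]]
blue 761 [466.3 402. ] [0.8919 0.0338 0.008 ] [[0.916, -0.002], [0.855, -0.008], [0.86, 0.073], [0.92, 0.082]]
awl b [ 0.3823 -0.3961  0.012 ]
awl t [ 0.515  -0.4246  0.012 ]
gr b [ 0.363  -0.3373  0.012 ]
gr t [ 0.4912 -0.3065  0.012 ]
bev b [ 0.537  -0.3526  0.012 ]
bev t [ 0.667  -0.3297  0.012 ]
b3cap [ 0.6681 -0.2734  0.12  ]
b1cap [ 0.5612 -0.4543  0.098 ]
rim [ 0.4252 -0.2111  0.05  ]
rim [0.4434 0.057  0.05  ]
rimfar [ 0.6214 -0.2125  0.05  ]
hinge [0.6316 0.0609 0.05  ]
```

Call:
step_arm([
  [[-0.5,4.5,0,0],[-1,9,0,0],[-1.5,13.5,0,0],[-1.5,18,0,0],[-1.5,22.5,0,0],[-1.5,27,0,0],[-1.5,31,0,0],[-1,34,0,0]],
])

```text
clock: 3.1
ee_pos: [0.452, 0.0203, 0.3513]
orientation: [0.002, 1.0, 0.0, 0.0]
wrist_force: [0.2, 0.3, 0.3]
finger_gap: 0.995
gripper_force: 0.0
```

Call:
step_arm([
  [[0,3,0,0],[0,6.5,0,0],[0,10,0,0],[0,13.5,0,0],[0,17,0,0],[0,17,0,0]],
])

```text
clock: 3.7
ee_pos: [0.4516, 0.1925, 0.3514]
orientation: [0.0, 1.0, 0.001, 0.0]
wrist_force: [-0.1, -0.1, 0.1]
finger_gap: 1.001
gripper_force: 0.0
```

```bash
python3 - <<'E'
from h import *
st()
i,K,C=shot('wrist','w2.png')
for a,ct,r in blobs(i,'red')[:4]+blobs(i,'green')[:4]: print(a,ct,r[1],onz(K,C,*ct,.092).round(4),onz(K,C,*ct,.025).round(4))
E
```

```text
t 3.7 p [0.4516 0.1925 0.3514] zax [ 0.     0.003 -1.   ] yax [0.    1.    0.003] F [-0.1 -0.1  0.1] gap 1.001 gf 0.0
2078 [161.48171319 215.4292589 ] (100.60494995117188, 24.14182472229004) [0.5031 0.0392 0.092 ] [0.5234 0.0139 0.025 ]
321 [403.99376947 147.00934579] (18.0, 20.0) [0.4142 0.3491 0.092 ] [0.4199 0.3752 0.025 ]
81 [151.74074074 159.92592593] (28.0, 3.0) [0.4304 0.0343 0.092 ] [0.4386 0.0081 0.025 ]
2238 [126.17292225 214.83199285] (103.20634460449219, 24.44460105895996) [ 0.5023 -0.0071  0.092 ] [ 0.5225 -0.0401  0.025 ]
98 [112.96938776 158.23469388] (30.0, 3.0) [ 0.4283 -0.014   0.092 ] [ 0.4362 -0.0481  0.025 ]
64 [269.953125 149.109375] (12.0, 5.0) [0.4169 0.1826 0.092 ] [0.423 0.181 0.025]
```

View pics/w2.png

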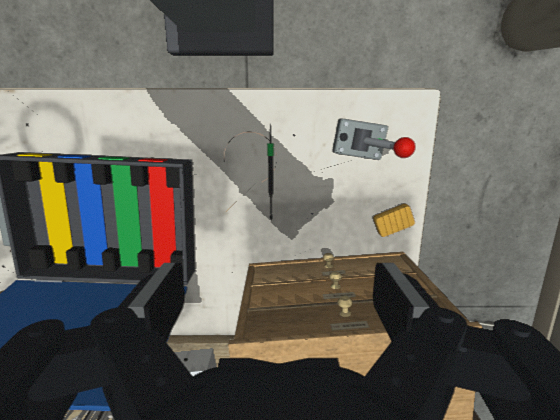

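```bash
python3 - <<'E'
from h import *
i,K,C=shot('wrist')
b=onz(K,C,361.5,139,.025); ball=onz(K,C,404,147,.0922)
print(b,ball,np.linalg.norm((ball-b)[:2])); u=(ball-b)[:2]; print(np.degrees(np.arctan2(u[1],u[0])))
e=[onz(K,C,*p,.025)[:2].round(4) for p in [(336,119),(333,156),(386,159),(388,123)]]; print(e)
m=[onz(K,C,*p,.006) for p in [(270.5,124),(270,149),(271.5,219)]]; print('mod',np.round(m,4))
# side check of ball
j,K2,C2=shot('side')
s=[x for x in blobs(j,'red',15) if x[1][1]<150][0]; print('side ball',s[1],'pred',proj(K2,C2,ball))
to((.42,.41,.2,190),(.42,.41,.08,190))
cv2.imwrite('pics/w2c.png',cv2.cvtColor(cv2.resize(i[100:180,310:430],None,fx=5,fy=5,interpolation=cv2.INTER_CUBIC),cv2.COLOR_RGB2BGR))
E
```

```text
[0.4090717  0.30952274 0.025     ] [0.41481262 0.34576711 0.0922    ] 0.036696220150457204
80.9994252484994
[array([0.3814, 0.2715]), array([0.4333, 0.2697]), array([0.4377, 0.3474]), array([0.3869, 0.3455])]
mod [[0.3884 0.1785 0.006 ]
 [0.4248 0.1775 0.006 ]
 [0.5354 0.179  0.006 ]]
side ball [215.5 133.5] pred [215.52658488 134.19042441]
t 3.85 p [0.4527 0.187  0.3508] zax [-0.    -0.001 -1.   ] yax [ 0.005  1.    -0.001] F [-0.  -0.7 -0. ] gap 1.0 gf 0.0
(0.42, 0.41, 0.2, 190) -> [ 3.38 22.29 15.07] yaw -10.3 rows>= 6
(0.42, 0.41, 0.08, 190) -> [ 3.38 22.29 27.07] yaw -10.3 rows>= 8
```

View pics/w2c.png

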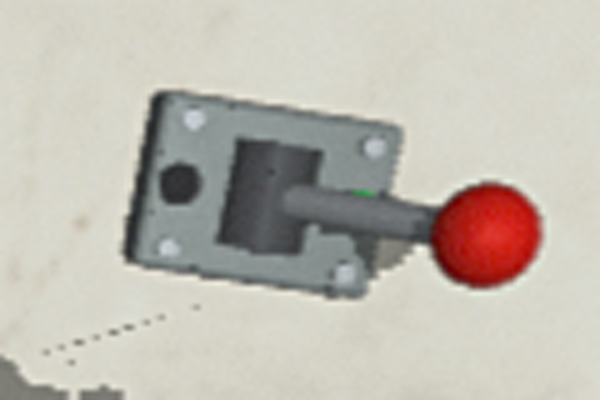

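The crop shows the lever leaning to the hidden green dot, with the black dot at the left, so base +x has a heading of about 81°. I'll approach from beyond the ball with shut fingers.

```bash
python3 - <<'E'
from h import *
to((.4236,.401,.2,171),(.4236,.401,.08,171))
E
```

```text
t 3.85 p [0.4527 0.187  0.3508] zax [-0.    -0.001 -1.   ] yax [ 0.005  1.    -0.001] F [-0.  -0.7 -0. ] gap 1.0 gf 0.0
(0.4236, 0.401, 0.2, 171) -> [ 3.02 21.39 15.07] yaw 8.7 rows>= 6
(0.4236, 0.401, 0.08, 171) -> [ 3.01 21.4  27.07] yaw 8.7 rows>= 7
```

Call:
step_arm([
  [[0.5,4.5,0,2],[1,9,1,4],[1.5,13.5,3,6],[2.2,17.5,6,8.5],[3,20.5,9,8.5],[3,21.4,13,8.5],[3,21.4,17,8.5],[3,21.4,17,8.5]],
], gripper=1)

```text
clock: 4.65
ee_pos: [0.4229, 0.3977, 0.1763]
orientation: [0.077, 0.997, -0.004, -0.002]
wrist_force: [-0.2, -1.2, 0.6]
finger_gap: -0.002
gripper_force: 0.0
```

Call:
step_arm([
  [[0,0,3,0],[0,0,6,0],[0,0,8,0],[0,0,10,0],[0,0,10,0]],
])

```text
clock: 5.15
ee_pos: [0.4245, 0.3997, 0.0807]
orientation: [0.077, 0.997, -0.001, -0.0]
wrist_force: [-0.1, -0.2, 0.1]
finger_gap: -0.002
gripper_force: 0.0
```

Call:
step_arm([
  [[0,-1.5,0,0],[0,-3,0,0],[0,-4.5,0,0],[0,-6,0,0],[0,-7.5,0,0],[0,-9,0,0],[0,-10,0,0],[0,-10,0,0]],
])

```text
clock: 5.95
ee_pos: [0.4084, 0.3014, 0.0811]
orientation: [0.076, 0.997, -0.0, 0.0]
wrist_force: [-0.6, 0.2, 0.7]
finger_gap: 0.003
gripper_force: 0.0
```

```bash
python3 - <<'E'
from h import *
st();i,K,C=shot('side')
print([ (x[1].round(1),onz(K,C,*x[1],.092).round(4)) for x in blobs(i,'red',10) if x[1][1]<160], proj(K,C,(.403,.2715,.092)))
E
```

```text
t 5.95 p [0.4084 0.3014 0.0811] zax [ 0. -0. -1.] yax [ 0.152  0.988 -0.   ] F [-0.6  0.2  0.7] gap 0.003 gf 0.0
[(array([213.5, 145.1]), array([0.4046, 0.2771, 0.092 ]))] [213.14663346 146.02799465]
```

Call:
step_arm([
  [[0,-0.2,0,0],[0,-0.4,0,0],[0,-0.6,0,0],[0,-0.6,0,0]],
])

```text
clock: 6.4
ee_pos: [0.4078, 0.2999, 0.0814]
orientation: [0.075, 0.997, 0.003, 0.0]
wrist_force: [1.5, 8.6, -3.8]
finger_gap: 0.001
gripper_force: 4.2
```

```bash
python3 - <<'E'
from h import *
st();i,K,C=shot('side')
print([ (x[1].round(1),onz(K,C,*x[1],.092).round(4)) for x in blobs(i,'red',10) if x[1][1]<160])
to((.45,.25,.2,180),(.45,.177,.2,180),(.47,.178,.12,180))
E
```

```text
t 6.4 p [0.4078 0.2999 0.0814] zax [ 0.001  0.005 -1.   ] yax [0.15  0.989 0.005] F [ 1.5  8.6 -3.8] gap 0.001 gf 4.2
[(array([213.5, 145.1]), array([0.4046, 0.2771, 0.092 ]))]
t 6.45 p [0.4078 0.3    0.0814] zax [ 0.001  0.005 -1.   ] yax [0.15  0.989 0.005] F [ 1.6  8.4 -3.8] gap -0.002 gf 4.2
(0.45, 0.25, 0.2, 180) -> [ -4.92  -4.24 -11.88] yaw -8.6 rows>= 3
(0.45, 0.177, 0.2, 180) -> [ -6.01 -11.46 -11.92] yaw -8.6 rows>= 4
(0.47, 0.178, 0.12, 180) -> [ -7.97 -11.11  -3.92] yaw -8.6 rows>= 3
```

The lever is at the OFF stop (8.6 N, and the ball no longer moves). Next is the modeller.

Call:
step_arm([
  [[0,2,0,0],[0,2,-4,0],[0,2,-8,0],[-2,-1,-11,-4],[-4,-5,-11,-8.5],[-5.5,-9,-10,-8.5],[-7,-11.5,-8,-8.5],[-7,-11.5,-8,-8.5]],
], gripper=0.4)

```text
clock: 7.25
ee_pos: [0.4595, 0.1668, 0.1586]
orientation: [0.005, 1.0, -0.002, -0.002]
wrist_force: [-0.8, 0.2, 0.1]
finger_gap: 0.603
gripper_force: 0.0
```

```bash
python3 - <<'E'
from h import *
st(); i,K,C=shot('wrist')
for a,ct,r in blobs(i,'green',30)[:4]: print(a,ct.round(1),r,onz(K,C,*ct,.005).round(4))
# dark rod pixels around the expected line
g=i.max(2); pts=[]
for x in np.arange(.395,.53,.01):
    c=proj(K,C,(x,.178,.004)); u,v=c
    if not(0<=v<420): continue
    row=g[int(round(v)),int(u)-45:int(u)+45].astype(int); d=np.where(row<60)[0]
    if 0<len(d)<30: pts.append(onz(K,C,int(u)-45+d.mean(),v,.004)[:2]); print(np.round(pts[-1],4),len(d))
E
```

```text
t 7.25 p [0.4595 0.1668 0.1586] zax [-0.004 -0.004 -1.   ] yax [ 0.01   1.    -0.004] F [-0.8  0.2  0.1] gap 0.603 gf 0.0
4609 [ 65.4 261. ] ((67.50474548339844, 259.9018249511719), (146.32752990722656, 38.3944206237793), 79.96309661865234) [ 0.5249 -0.0511  0.005 ]
346 [ 32.1 178.4] ((32.0, 178.5), (7.0, 58.0), 90.0) [ 0.44   -0.0665  0.005 ]
202 [294.4 160.6] ((294.5, 160.5), (21.0, 9.0), 90.0) [0.4253 0.1811 0.005 ]
168 [480.7 147.4] ((481.0, 147.5), (13.0, 14.0), 90.0) [0.4147 0.3512 0.005 ]
[0.395  0.1806] 1
[0.405  0.1807] 1
[0.415  0.1807] 1
[0.435  0.1801] 4
[0.445  0.1808] 7
[0.455  0.1809] 7
[0.465  0.1809] 7
[0.475 0.181] 7
[0.485 0.181] 7
[0.495  0.1811] 5
[0.505  0.1811] 3
[0.515  0.1806] 2
[0.5252 0.201 ] 4
```

```bash
python3 - <<'E'
from h import *
to((.462,.181,.05,180),(.462,.181,.004,180))
E
```

```text
t 7.3 p [0.4591 0.17   0.1598] zax [-0.003 -0.002 -1.   ] yax [ 0.007  1.    -0.002] F [-0.2 -0.1  0.6] gap 0.597 gf 0.0
(0.462, 0.181, 0.05, 180) -> [-0.31  1.13 10.98] yaw -0.4 rows>= 3
(0.462, 0.181, 0.004, 180) -> [-0.32  1.14 15.58] yaw -0.4 rows>= 4
```

Call:
step_arm([
  [[-0.3,1,4,0],[-0.3,1,8,0],[-0.3,1,11,0],[-0.3,1,11,0],[-0.3,1,11,0]],
])

```text
clock: 7.8
ee_pos: [0.462, 0.184, 0.0517]
orientation: [0.001, 1.0, 0.0, -0.0]
wrist_force: [0.9, 0.5, 0.6]
finger_gap: 0.6
gripper_force: 0.0
```

```bash
python3 - <<'E'
from h import *
to((.462,.181,.004,180))
E
```

```text
t 7.8 p [0.462  0.184  0.0517] zax [-0.  0. -1.] yax [0.001 1.    0.   ] F [0.9 0.5 0.6] gap 0.6 gf 0.0
(0.462, 0.181, 0.004, 180) -> [-0.01 -0.3   4.77] yaw -0.1 rows>= 1
```

Call:
step_arm([
  [[0,-0.3,2.5,0],[0,-0.3,4.7,0],[0,-0.3,4.7,0]],
])

```text
clock: 8.1
ee_pos: [0.4623, 0.1798, 0.0041]
orientation: [0.002, 1.0, -0.0, -0.0]
wrist_force: [1.4, 0.2, -0.8]
finger_gap: 0.601
gripper_force: 0.0
```

Call:
step_arm([
  [[0,0,0,0],[0,0,0,0],[0,0,0,0],[0,0,0,0],[0,0,0,0],[0,0,0,0]],
], gripper=1, grip_force=50)

```text
clock: 8.7
ee_pos: [0.463, 0.1799, 0.0054]
orientation: [0.002, 1.0, 0.0, 0.001]
wrist_force: [-2.4, -1.3, 9.9]
finger_gap: 0.066
gripper_force: 49.2
```

Call:
step_arm([
  [[0,0,-2,0],[0,0,-5,0],[0,0,-8,0],[0,0,-11,0],[0,0,-11,0]],
])

```text
clock: 9.2
ee_pos: [0.4639, 0.1806, 0.1178]
orientation: [0.002, 1.0, 0.001, 0.003]
wrist_force: [0.5, 0.4, -0.5]
finger_gap: 0.066
gripper_force: 48.9
```

```bash
python3 - <<'E'
from h import *
to((.527,-.0447,.11,176.4))
i,K,C=shot('wrist','w3.png')
for a,ct,r in blobs(i,'green',30)[:4]: print(a,ct.round(1),r,onz(K,C,*ct,.12).round(4))
E
```

```text
t 9.2 p [0.4639 0.1806 0.1178] zax [ 0.006  0.002 -1.   ] yax [0.004 1.    0.002] F [ 0.5  0.4 -0.5] gap 0.066 gf 48.9
(0.527, -0.0447, 0.11, 176.4) -> [ -6.39 -22.51   0.77] yaw 3.4 rows>= 5
5188 [ 21.7 289.8] ((19.527999877929688, 278.9040222167969), (170.1200714111328, 42.038082122802734), 79.69515228271484) [0.4741 0.0531 0.12  ]
879 [278.  193.5] ((278.0, 194.0), (42.0, 22.0), 90.0) [0.4255 0.1804 0.12  ]
224 [495.8 146.1] ((495.50006103515625, 146.00001525878906), (14.849241256713867, 17.677669525146484), 45.0) [0.4046 0.2753 0.12  ]
```

View pics/w3.png

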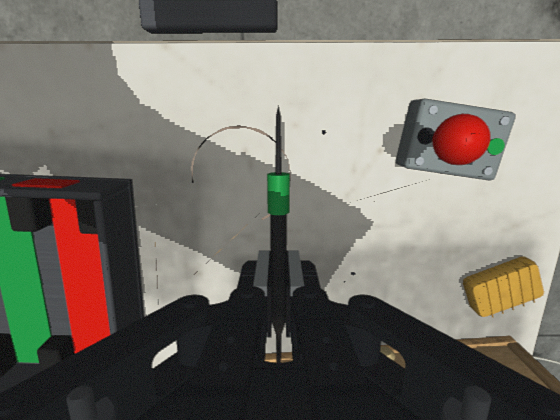

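The rod is held level, with its band at (278,193), and the lever sits over the black dot. Now over to the green slot.

Call:
step_arm([
  [[-0.5,-4,-1,1],[-1,-8.5,-1,2],[-2,-13,-1,3],[-3.5,-17.5,-1,3.4],[-5,-21,0,3.4],[-5.8,-22.5,0,3.4],[-5.8,-22.5,0,3.4],[-5.8,-22.5,0,3.4]],
])

```text
clock: 10.05
ee_pos: [0.5189, -0.0453, 0.1134]
orientation: [0.032, 1.0, 0.0, -0.001]
wrist_force: [0.8, 0.2, -0.7]
finger_gap: 0.067
gripper_force: 49.0
```

```bash
python3 - <<'E'
from h import *
o=st(); i,K,C=shot('wrist')
for c in HS:
    for a,ct,r in blobs(i,c,150)[:4]: print(c,a,ct.round(1),np.round(r[1]),round(r[2],1),onz(K,C,*ct,.008).round(4),np.round([onz(K,C,*p,.008)[:2] for p in cv2.boxPoints(r)],3).tolist())
j,K2,C2=shot('side')
for p in [(313,140),(328,178),(322,140),(330,250)]: print(p,onz(K2,C2,*p,.238).round(3))
to((.522,-.0447,.012,176.4))
E
```

```text
t 10.05 p [ 0.5189 -0.0453  0.1134] zax [-0.001  0.001 -1.   ] yax [0.063 0.998 0.001] F [ 0.8  0.2 -0.7] gap 0.067 gf 49.0
red 8121 [346.8 204.9] [ 46. 193.] 2.5 [0.5181 0.0099 0.008 ] [[0.606, -0.014], [0.444, -0.004], [0.448, 0.031], [0.611, 0.027]]
red 150 [364.4  95.2] [ 3. 54.] 88.8 [0.4352 0.0231 0.008 ] [[0.433, 0.002], [0.435, 0.042], [0.437, 0.042], [0.435, 0.002]]
yellow 8018 [138.5 214.2] [203.  46.] 80.8 [ 0.5153 -0.1593  0.008 ] [[0.439, -0.174], [0.436, -0.138], [0.607, -0.139], [0.612, -0.182]]
yellow 152 [100.2 100.4] [ 3. 60.] 88.4 [ 0.4267 -0.1716  0.008 ] [[0.425, -0.192], [0.427, -0.148], [0.428, -0.148], [0.427, -0.193]]
green 5604 [276.8 176.9] [143.  49.] 90.0 [ 0.4918 -0.0451  0.008 ] [[0.443, -0.061], [0.445, -0.025], [0.56, -0.03], [0.558, -0.071]]
green 150 [275.5  97. ] [ 2. 52.] 90.0 [ 0.4324 -0.0423  0.008 ] [[0.43, -0.062], [0.433, -0.023], [0.434, -0.024], [0.432, -0.062]]
blue 8190 [207.2 205.5] [192.  47.] 84.2 [ 0.5115 -0.1027  0.008 ] [[0.441, -0.118], [0.439, -0.083], [0.6, -0.083], [0.603, -0.125]]
(313, 140) [0.665 0.012 0.238]
(328, 178) [ 0.663 -0.167  0.238]
(322, 140) [0.688 0.008 0.238]
(330, 250) [ 0.609 -0.412  0.238]
t 10.15 p [ 0.5189 -0.0443  0.1139] zax [-0.     0.001 -1.   ] yax [0.061 0.998 0.   ] F [-0.8  0.9  0.6] gap 0.069 gf 49.0
(0.522, -0.0447, 0.012, 176.4) -> [-0.31 -0.02 10.19] yaw 0.1 rows>= 3
```

Call:
step_arm([
  [[-0.5,-0.1,3,0],[-0.5,-0.1,6,0],[-0.5,-0.1,8.5,0],[-0.5,-0.1,9.6,0],[-0.5,-0.1,10.1,0],[-0.5,-0.1,10.1,0]],
])

```text
clock: 10.75
ee_pos: [0.5243, -0.0459, 0.0138]
orientation: [0.031, 1.0, -0.0, 0.0]
wrist_force: [0.6, -0.3, -0.3]
finger_gap: 0.069
gripper_force: 49.0
```

Call:
step_arm([
  [[0,0,0,0],[0,0,0,0],[0,0,0,0],[0,0,0,0]],
], gripper=0.6)

```text
clock: 11.15
ee_pos: [0.5246, -0.0471, 0.0132]
orientation: [0.031, 1.0, -0.0, 0.0]
wrist_force: [-0.6, -0.2, 0.1]
finger_gap: 0.396
gripper_force: 0.0
```

Call:
step_arm([
  [[0,0,-2,0],[0,0,-5,0],[0,0,-9,0],[0,0,-13,0],[0,0,-16,0],[0,0,-18,0],[0,0,-18,0]],
])

```text
clock: 11.85
ee_pos: [0.5258, -0.0468, 0.1957]
orientation: [0.032, 0.999, -0.0, 0.002]
wrist_force: [-0.2, 0.8, -1.4]
finger_gap: 0.397
gripper_force: 0.0
```

```bash
python3 - <<'E'
from h import *
i,K,C=shot('wrist','w4.png')
for a,ct,r in blobs(i,'green',50)[:4]: print(a,ct.round(1),r,onz(K,C,*ct,.012).round(4))
to((.42,-.37,.2,180))
E
```

```text
5136 [278.8 183.2] ((277.9208984375, 185.92501831054688), (160.02197265625, 37.16278839111328), 89.63966369628906) [ 0.5201 -0.0463  0.012 ]
78 [277.   93.5] ((277.0, 94.0), (2.0, 38.0), 90.0) [ 0.4324 -0.0426  0.012 ]
t 11.9 p [ 0.525  -0.0471  0.194 ] zax [ 0.002 -0.001 -1.   ] yax [ 0.063  0.998 -0.   ] F [ 0.6  0.3 -0.4] gap 0.402 gf 0.0
(0.42, -0.37, 0.2, 180) -> [  8.43 -32.89  -0.6 ] yaw -3.6 rows>= 7
```

View pics/w4.png

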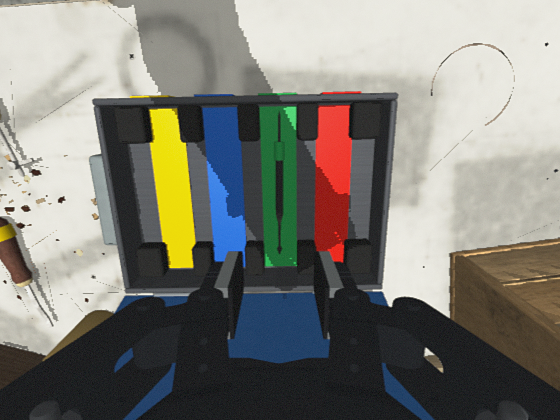

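The modeller lies in the green slot along column 280, wholly inside. Next come the groover and awl, from above with a close look.

Call:
step_arm([
  [[1,-4.5,0,-3.6],[2,-9,0,-3.6],[3,-13.5,0,-3.6],[4.5,-18,0,-3.6],[6,-22.5,0,-3.6],[7,-27,0,-3.6],[8,-30,0,-3.6],[8,-30,0,-3.6]],
])

```text
clock: 12.7
ee_pos: [0.4222, -0.3463, 0.1908]
orientation: [0.004, 1.0, 0.0, -0.002]
wrist_force: [-0.9, 0.8, -0.2]
finger_gap: 0.399
gripper_force: 0.0
```

```bash
cat >> h.py <<'E'
def find_tool(img,K,C,col,near=None,zb=.018,zh=.0125,sat=60,vmax=255):
    """band centre plus handle axis: saturated/dark pixels within 80 mm joined to the band"""
    hsv=cv2.cvtColor(img,cv2.COLOR_RGB2HSV)
    bs=blobs(img,col,30)
    for a,ct,r in bs:
        b=onz(K,C,*ct,zb)
        if near is not None and np.linalg.norm(b[:2]-near)>.08: continue
        m=((hsv[...,1]>sat)&(hsv[...,2]>40)).astype(np.uint8)
        m=cv2.morphologyEx(m,cv2.MORPH_OPEN,np.ones((3,3),np.uint8))
        N,l,s,c=cv2.connectedComponentsWithStats(m); L=l[int(ct[1]),int(ct[0])]
        q=np.argwhere(l==L)[:,::-1]; P=np.array([onz(K,C,u,v,zh)[:2] for u,v in q])
        mu=P.mean(0); w,V=np.linalg.eigh(np.cov((P-mu).T)); ax=V[:,1]
        if ax@(b[:2]-mu)<0: ax=-ax     # towards the butt
        t=(P-mu)@ax; sd=(P-mu)@V[:,0]
        butt=mu+ax*np.percentile(t,99.5); end=mu+ax*np.percentile(t,.5)
        w=np.percentile(sd,97)-np.percentile(sd,3)
        print(col,'band',b[:2].round(4),'centroid',mu.round(4),'butt',butt.round(4),'end',end.round(4),'len',round(float(np.ptp(t)),4),'w',round(float(w),4),'heading',round(float(np.degrees(np.arctan2(ax[1],ax[0]))),1))
E
python3 - <<'E'
from h import *
i,K,C=shot('wrist','w5.png')
for c,n in [('blue',(.38,-.333)),('red',(.4,-.4)),('yellow',(.56,-.35))]: find_tool(i,K,C,c,np.array(n))
to((.40,-.328,.1,193.4))
E
```

```text
blue band [ 0.3779 -0.3368] centroid [ 0.397 -0.332] butt [ 0.3626 -0.3405] end [ 0.4404 -0.3213] len 0.0816 w 0.0207 heading -166.2
red band [ 0.398  -0.3987] centroid [ 0.4164 -0.4036] butt [ 0.3821 -0.3956] end [ 0.4607 -0.414 ] len 0.0825 w 0.0212 heading 166.8
yellow band [ 0.5594 -0.3509] centroid [ 0.5762 -0.3485] butt [ 0.5421 -0.3549] end [ 0.6213 -0.34  ] len 0.0825 w 0.0223 heading -169.4
t 12.75 p [ 0.4237 -0.3434  0.1912] zax [-0.002  0.001 -1.   ] yax [0.005 1.    0.001] F [ 0.9  1.5 -0.4] gap 0.399 gf 0.0
(0.4, -0.328, 0.1, 193.4) -> [2.36 1.52 9.13] yaw -13.7 rows>= 2
```

View pics/w5.png

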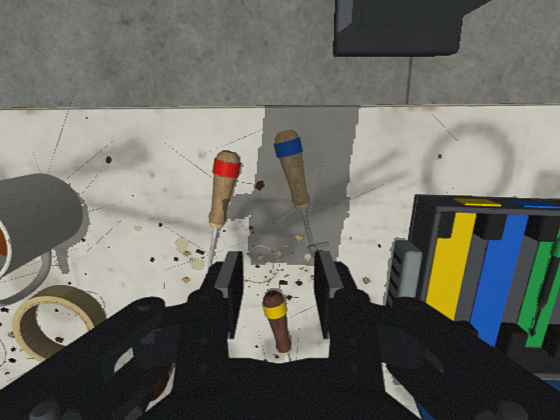

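The view shows the awl's band (226,170), groover's band (288,147) and beveler (277,312); the detected handle lengths and widths agree with those given. Now grip the groover at mid-handle.

Call:
step_arm([
  [[1,0.5,3,-7],[2,1,6,-13.8],[2.4,1.2,9,-13.8],[2.4,1.2,10,-13.8],[2.4,1.2,10,-13.8]],
], gripper=0.35)

```text
clock: 13.25
ee_pos: [0.4016, -0.3281, 0.0919]
orientation: [-0.121, 0.993, 0.001, -0.001]
wrist_force: [0.0, -0.0, 1.0]
finger_gap: 0.651
gripper_force: 0.0
```

```bash
python3 - <<'E'
from h import *
i,K,C=shot('wrist')
find_tool(i,K,C,'blue',np.array((.38,-.333)))
to((.3995,-.3314,.004,193.8))
E
```

```text
blue band [ 0.3786 -0.3365] centroid [ 0.3969 -0.332 ] butt [ 0.362  -0.3406] end [ 0.4415 -0.321 ] len 0.0827 w 0.0213 heading -166.1
t 13.3 p [ 0.4025 -0.3286  0.0931] zax [ 0.     0.001 -1.   ] yax [-0.24   0.971  0.001] F [-0.3 -1.2 -0.3] gap 0.646 gf 0.0
(0.3995, -0.3314, 0.004, 193.8) -> [ 0.36 -0.21  8.91] yaw 0.1 rows>= 2
```

Call:
step_arm([
  [[0.35,-0.2,4,0],[0.35,-0.2,7.5,0],[0.35,-0.2,8.9,0],[0.35,-0.2,8.9,0]],
])

```text
clock: 13.7
ee_pos: [0.3993, -0.3319, 0.0036]
orientation: [-0.12, 0.993, 0.0, -0.0]
wrist_force: [0.5, 0.3, 0.5]
finger_gap: 0.652
gripper_force: 0.0
```

Call:
step_arm([
  [[0,0,0,0],[0,0,0,0],[0,0,0,0],[0,0,0,0],[0,0,0,0],[0,0,0,0]],
], gripper=1, grip_force=50)

```text
clock: 14.3
ee_pos: [0.3999, -0.3327, 0.0057]
orientation: [-0.12, 0.993, -0.001, 0.001]
wrist_force: [-0.8, 0.5, 6.1]
finger_gap: 0.246
gripper_force: 49.1
```

Call:
step_arm([
  [[0,0,-2,0],[0,0,-5,0],[0,0,-9,0],[0,0,-12,0],[0,0,-12,0]],
])

```text
clock: 14.8
ee_pos: [0.401, -0.3331, 0.1286]
orientation: [-0.12, 0.993, -0.003, 0.003]
wrist_force: [0.6, -0.3, -1.3]
finger_gap: 0.247
gripper_force: 49.3
```

```bash
python3 - <<'E'
from h import *
to((.495,-.1035,.12,176.4))
i,K,C=shot('wrist')
find_tool(i,K,C,'blue',None,.135,.13)
E
```

```text
t 14.8 p [ 0.401  -0.3331  0.1286] zax [ 0.006 -0.005 -1.   ] yax [-0.238  0.971 -0.006] F [ 0.6 -0.3 -1.3] gap 0.247 gf 49.3
(0.495, -0.1035, 0.12, 176.4) -> [-14.59  20.07   0.81] yaw 17.4 rows>= 5
blue band [ 0.3836 -0.3378] centroid [ 0.4005 -0.3334] butt [ 0.3646 -0.3423] end [ 0.4503 -0.321 ] len 0.0901 w 0.0228 heading -166.0
blue band [ 0.4082 -0.2167] centroid [ 0.411  -0.2119] butt [ 0.3993 -0.2065] end [ 0.4202 -0.2162] len 0.0241 w 0.0176 heading 155.0
blue band [ 0.3892 -0.2055] centroid [ 0.3913 -0.2004] butt [ 0.3886 -0.2154] end [ 0.3936 -0.1868] len 0.0301 w 0.0055 heading -99.9
```

Call:
step_arm([
  [[-2.5,3.5,0,4],[-5,7,0,8],[-8,10.5,0,12],[-11,14.5,0,16],[-13.5,18.5,0,17.4],[-14.6,20.1,0,17.4],[-14.6,20.1,0,17.4],[-14.6,20.1,0,17.4]],
])

```text
clock: 15.65
ee_pos: [0.4921, -0.1023, 0.1234]
orientation: [0.031, 1.0, -0.0, -0.001]
wrist_force: [-1.0, -0.8, -0.5]
finger_gap: 0.245
gripper_force: 49.3
```

```bash
python3 - <<'E'
from h import *
i,K,C=shot('wrist')
find_tool(i,K,C,'blue',np.array((.47,-.1)),.135,.13)
for c in HS:
    for a,ct,r in blobs(i,c,1500)[:2]: print(c,a,ct.round(1),np.round([onz(K,C,*p,.008)[:2] for p in cv2.boxPoints(r)],3).tolist())
to((.495,-.1035,.0135,176.4))
E
```

```text
blue band [ 0.4419 -0.0989] centroid [ 0.4789 -0.1015] butt [ 0.4327 -0.0989] end [ 0.5376 -0.1048] len 0.1073 w 0.0217 heading 176.7
blue band [ 0.4721 -0.1017] centroid [ 0.4789 -0.1015] butt [ 0.4327 -0.0989] end [ 0.5376 -0.1048] len 0.1073 w 0.0217 heading 176.7
blue band [ 0.5103 -0.0938] centroid [ 0.4789 -0.1015] butt [ 0.5376 -0.1048] end [ 0.4327 -0.0989] len 0.1073 w 0.0217 heading -3.3
blue band [ 0.4276 -0.0989] centroid [ 0.4278 -0.0983] butt [ 0.4274 -0.1088] end [ 0.4283 -0.0883] len 0.0206 w 0.0017 heading -92.5
red 6318 [412.8 225. ] [[0.591, -0.015], [0.443, -0.003], [0.449, 0.032], [0.599, 0.025]]
yellow 5404 [212.7 215.9] [[0.44, -0.173], [0.439, -0.138], [0.577, -0.139], [0.578, -0.18]]
green 5376 [348.5 213.2] [[0.584, -0.071], [0.441, -0.059], [0.446, -0.024], [0.589, -0.031]]
blue 2192 [279.7 170.4] [[0.442, -0.117], [0.444, -0.081], [0.49, -0.083], [0.488, -0.121]]
blue 1910 [277.5 238.7] [[0.536, -0.133], [0.497, -0.129], [0.501, -0.078], [0.54, -0.081]]
t 15.7 p [ 0.4919 -0.1032  0.1234] zax [-0.001 -0.001 -1.   ] yax [ 0.063  0.998 -0.001] F [ 0.2  0.5 -0.2] gap 0.249 gf 49.3
(0.495, -0.1035, 0.0135, 176.4) -> [-3.300e-01 -1.000e-02  1.099e+01] yaw -0.0 rows>= 3
```

Call:
step_arm([
  [[-0.3,0,3,0],[-0.3,0,6,0],[-0.3,0,9,0],[-0.3,0,10.5,0],[-0.3,0,10.9,0],[-0.3,0,10.9,0]],
])

```text
clock: 16.3
ee_pos: [0.4946, -0.1037, 0.0147]
orientation: [0.032, 0.999, -0.0, -0.001]
wrist_force: [-0.9, 0.4, -0.5]
finger_gap: 0.25
gripper_force: 49.3
```

Call:
step_arm([
  [[0,0,0,0],[0,0,0,0],[0,0,0,0],[0,0,0,0]],
], gripper=0.57)

```text
clock: 16.7
ee_pos: [0.4958, -0.1026, 0.0152]
orientation: [0.032, 0.999, -0.0, 0.0]
wrist_force: [0.3, -0.8, -0.1]
finger_gap: 0.435
gripper_force: 0.0
```

Call:
step_arm([
  [[0,0,-2,0],[0,0,-5,0],[0,0,-9,0],[0,0,-13,0],[0,0,-16,0],[0,0,-18,0],[0,0,-18,0]],
])

```text
clock: 17.4
ee_pos: [0.497, -0.1023, 0.1977]
orientation: [0.032, 0.999, -0.001, 0.002]
wrist_force: [0.2, 1.0, -0.1]
finger_gap: 0.431
gripper_force: 0.0
```

```bash
python3 - <<'E'
from h import *
i,K,C=shot('wrist','w6.png')
to((.435,-.40,.19,166.8))
E
```

```text
t 17.45 p [ 0.4962 -0.1026  0.1961] zax [ 0.002 -0.001 -1.   ] yax [ 0.063  0.998 -0.001] F [-1.1  0.1 -0.8] gap 0.428 gf 0.0
(0.435, -0.4, 0.19, 166.8) -> [  4.22 -30.07   0.62] yaw 9.6 rows>= 7
```

View pics/w6.png

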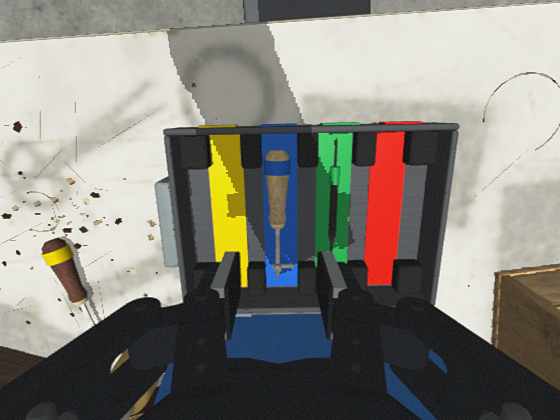

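The groover lies in the blue slot (butt at (278,155), head at (282,268)). Now the awl.

Call:
step_arm([
  [[0.5,-4.5,0,2],[1,-9,0,4],[1.8,-13.5,0,6],[2.5,-18,0,8],[3.2,-22.5,0,9.6],[3.8,-27,0,9.6],[4.2,-30,0,9.6],[4.2,-30,0,9.6]],
], gripper=0.35)

```text
clock: 18.25
ee_pos: [0.4318, -0.404, 0.1926]
orientation: [0.119, 0.993, -0.0, -0.002]
wrist_force: [-0.4, 0.1, -1.4]
finger_gap: 0.651
gripper_force: 0.0
```

```bash
python3 - <<'E'
from h import *
i,K,C=shot('wrist')
for c in ['red','yellow']:find_tool(i,K,C,c)
to((.419,-.4045,.08,166.8),(.419,-.4045,.004,166.8))
E
```

```text
red band [ 0.3976 -0.3988] centroid [ 0.4159 -0.4032] butt [ 0.3823 -0.3953] end [ 0.4601 -0.4135] len 0.0801 w 0.022 heading 166.9
yellow band [ 0.5182 -0.1611] centroid [ 0.5228 -0.1571] butt [ 0.4451 -0.153 ] end [ 0.6069 -0.1615] len 0.1644 w 0.0301 heading 177.0
yellow band [ 0.4346 -0.1396] centroid [ 0.4339 -0.1404] butt [ 0.4357 -0.1222] end [ 0.4319 -0.1617] len 0.0398 w 0.0064 heading 84.4
t 18.3 p [ 0.4331 -0.4009  0.193 ] zax [-0.002  0.002 -1.   ] yax [0.232 0.973 0.001] F [ 0.7  1.1 -0.3] gap 0.649 gf 0.0
(0.419, -0.4045, 0.08, 166.8) -> [ 1.26 -0.69 11.3 ] yaw -0.2 rows>= 3
(0.419, -0.4045, 0.004, 166.8) -> [ 1.24 -0.7  18.9 ] yaw -0.2 rows>= 4
```

Call:
step_arm([
  [[0.6,-0.4,4,0],[1.2,-0.6,8,0],[1.2,-0.7,12,0],[1.2,-0.7,13,0],[1.2,-0.7,13,0]],
])

```text
clock: 18.8
ee_pos: [0.4215, -0.4013, 0.0638]
orientation: [0.114, 0.993, 0.001, -0.001]
wrist_force: [0.1, 0.3, 0.5]
finger_gap: 0.646
gripper_force: 0.0
```

```bash
python3 - <<'E'
from h import *
i,K,C=shot('wrist')
find_tool(i,K,C,'red',np.array((.4,-.4)))
to((.4193,-.404,.004,166.9))
E
```

```text
red band [ 0.3984 -0.3991] centroid [ 0.416  -0.4031] butt [ 0.3816 -0.3952] end [ 0.462  -0.4137] len 0.0839 w 0.0216 heading 167.0
t 18.85 p [ 0.4225 -0.402   0.0654] zax [ 0.     0.001 -1.   ] yax [0.227 0.974 0.001] F [ 0.9 -0.2  0.2] gap 0.652 gf 0.0
(0.4193, -0.404, 0.004, 166.9) -> [ 0.27 -0.27  6.14] yaw -0.0 rows>= 2
```

Call:
step_arm([
  [[0.3,-0.25,3,0],[0.3,-0.25,5.5,0],[0.3,-0.25,6.1,0],[0.3,-0.25,6.1,0]],
])

```text
clock: 19.25
ee_pos: [0.419, -0.4049, 0.005]
orientation: [0.115, 0.993, -0.0, 0.0]
wrist_force: [0.3, -0.8, 0.2]
finger_gap: 0.65
gripper_force: 0.0
```

Call:
step_arm([
  [[0,0,0,0],[0,0,0,0],[0,0,0,0],[0,0,0,0],[0,0,0,0],[0,0,0,0]],
], gripper=1, grip_force=50)

```text
clock: 19.85
ee_pos: [0.4189, -0.4055, 0.0056]
orientation: [0.115, 0.993, -0.001, 0.001]
wrist_force: [-1.4, -0.6, 7.3]
finger_gap: 0.244
gripper_force: 49.7
```

Call:
step_arm([
  [[0,0,-2,0],[0,0,-5,0],[0,0,-9,0],[0,0,-12,0],[0,0,-12,0]],
])

```text
clock: 20.35
ee_pos: [0.4203, -0.4061, 0.1288]
orientation: [0.115, 0.993, -0.002, 0.003]
wrist_force: [-0.0, -0.4, -0.5]
finger_gap: 0.25
gripper_force: 32.4
```

```bash
python3 - <<'E'
from h import *
to((.50,.0115,.13,176.4))
i,K,C=shot('wrist')
find_tool(i,K,C,'red',np.array((.4,-.4)),.145,.14)
E
```

```text
t 20.35 p [ 0.4203 -0.4061  0.1288] zax [ 0.006 -0.005 -1.   ] yax [ 0.229  0.974 -0.003] F [-0.  -0.4 -0.5] gap 0.25 gf 32.4
(0.5, 0.0115, 0.13, 176.4) -> [ 1.78 42.47 -0.28] yaw -9.6 rows>= 9
red band [ 0.3985 -0.4014] centroid [ 0.4144 -0.4051] butt [ 0.381  -0.3973] end [ 0.4611 -0.4159] len 0.0845 w 0.0216 heading 166.9
```

The grip is slackening (32 N), so I hold still and raise the force.

Call:
step_arm([
  [[0,0,0,0],[0,0,0,0],[0,0,0,0],[0,0,0,0]],
], gripper=1, grip_force=80)

```text
clock: 20.8
ee_pos: [0.4179, -0.4046, 0.1232]
orientation: [0.115, 0.993, 0.0, -0.0]
wrist_force: [-0.4, 0.5, -0.9]
finger_gap: 0.24
gripper_force: 83.2
```

```bash
python3 - <<'E'
from h import *
to((.50,.0115,.13,176.4))
i,K,C=shot('wrist')
find_tool(i,K,C,'red',np.array((.4,-.4)),.145,.14)
E
```

```text
t 20.8 p [ 0.4179 -0.4046  0.1232] zax [-0.001  0.001 -1.   ] yax [0.228 0.974 0.001] F [-0.4  0.5 -0.9] gap 0.24 gf 83.2
(0.5, 0.0115, 0.13, 176.4) -> [ 1.5  42.39 -0.64] yaw -9.6 rows>= 9
red band [ 0.3941 -0.3996] centroid [ 0.4093 -0.4031] butt [ 0.3774 -0.3958] end [ 0.4539 -0.4134] len 0.08 w 0.0206 heading 167.0
```

Call:
step_arm([
  [[0.3,4.5,-1,-2],[0.6,9,-1,-4],[0.8,13.5,-1,-6],[1,18,-1,-8],[1.2,22.5,-1,-9.6],[1.4,27,-1,-9.6],[1.5,31.5,-1,-9.6],[1.5,35,-1,-9.6]],
])

```text
clock: 21.65
ee_pos: [0.4837, -0.0579, 0.1341]
orientation: [0.031, 1.0, 0.0, 0.0]
wrist_force: [0.2, -0.5, -0.7]
finger_gap: 0.235
gripper_force: 83.3
```

Call:
step_arm([
  [[0.2,3,0,0],[0.2,6,0,0],[0.2,7,0,0],[0.2,7,0,0],[0.2,7,0,0]],
])

```text
clock: 22.15
ee_pos: [0.4857, 0.0082, 0.1337]
orientation: [0.032, 0.999, -0.0, -0.0]
wrist_force: [0.0, -0.1, -1.0]
finger_gap: 0.237
gripper_force: 83.3
```

```bash
python3 - <<'E'
from h import *
i,K,C=shot('wrist','w7.png')
o=manip.get_obs(); z=o['ee_pos'][2]; find_tool(i,K,C,'red',np.array((.47,.01)),z+.016,z+.01)
for c in HS:
    for a,ct,r in blobs(i,c,1500)[:2]: print(c,a,ct.round(1),np.round([onz(K,C,*p,.008)[:2] for p in cv2.boxPoints(r)],3).tolist())
to((.501,.0115,.0138,176.4))
E
```

```text
red band [0.4635 0.0092] centroid [0.4746 0.0089] butt [0.4322 0.0115] end [0.5283 0.0056] len 0.098 w 0.0213 heading 176.5
red band [0.4379 0.0116] centroid [0.4746 0.0089] butt [0.4322 0.0115] end [0.5283 0.0056] len 0.098 w 0.0213 heading 176.5
red band [0.4267 0.013 ] centroid [0.4273 0.0135] butt [0.4267 0.0032] end [0.4278 0.0226] len 0.0195 w 0.0025 heading -93.2
red band [0.5007 0.0159] centroid [0.4746 0.0089] butt [0.5283 0.0056] end [0.4322 0.0115] len 0.098 w 0.0213 heading -3.5
red 1964 [278.1 237.6] [[0.493, -0.019], [0.496, 0.033], [0.538, 0.032], [0.534, -0.023]]
yellow 5838 [ 96.4 248. ] [[0.442, -0.174], [0.437, -0.139], [0.599, -0.14], [0.606, -0.181]]
green 4134 [216.9 217.2] [[0.446, -0.062], [0.445, -0.027], [0.574, -0.027], [0.576, -0.067]]
blue 3464 [154.4 221.1] [[0.444, -0.119], [0.441, -0.083], [0.573, -0.083], [0.577, -0.124]]
t 22.2 p [0.4857 0.0077 0.1337] zax [-0.001 -0.001 -1.   ] yax [ 0.064  0.998 -0.001] F [ 0.5 -0.1 -0.4] gap 0.237 gf 83.3
(0.501, 0.0115, 0.0138, 176.4) -> [-1.51  0.49 11.99] yaw -0.1 rows>= 3
```

Call:
step_arm([
  [[-0.8,0.3,3,0],[-1.5,0.5,6,0],[-1.5,0.5,9,0],[-1.5,0.5,11,0],[-1.5,0.5,11.9,0],[-1.5,0.5,11.9,0]],
])

```text
clock: 22.8
ee_pos: [0.5008, 0.012, 0.0143]
orientation: [0.032, 0.999, -0.0, -0.001]
wrist_force: [1.0, -0.2, -0.9]
finger_gap: 0.237
gripper_force: 85.7
```

Call:
step_arm([
  [[0,0,0,0],[0,0,0,0],[0,0,0,0],[0,0,0,0]],
], gripper=0.57)

```text
clock: 23.2
ee_pos: [0.5013, 0.0131, 0.0154]
orientation: [0.032, 1.0, -0.0, 0.0]
wrist_force: [-0.5, -0.7, -0.6]
finger_gap: 0.432
gripper_force: 0.0
```

Call:
step_arm([
  [[0,0,-2,0],[0,0,-5,0],[0,0,-9,0],[0,0,-13,0],[0,0,-16,0],[0,0,-18,0],[0,0,-18,0]],
])

```text
clock: 23.9
ee_pos: [0.5024, 0.0136, 0.1977]
orientation: [0.032, 0.999, 0.0, 0.002]
wrist_force: [0.7, 0.8, -0.4]
finger_gap: 0.432
gripper_force: 0.0
```

```bash
python3 - <<'E'
from h import *
i,K,C=shot('wrist','w8.png')
to((.57,-.345,.2,190.6))
E
```

```text
t 23.95 p [0.5017 0.0132 0.1961] zax [ 0.003 -0.    -1.   ] yax [ 0.063  0.998 -0.   ] F [-0.2  0.1 -0.6] gap 0.433 gf 0.0
(0.57, -0.345, 0.2, 190.6) -> [ -9.09 -35.31  -0.35] yaw -14.2 rows>= 8
```

View pics/w8.png

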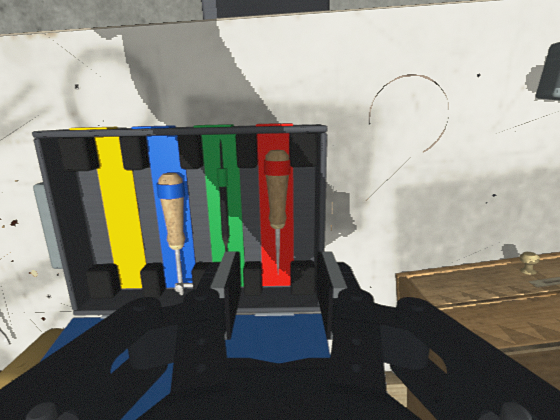

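The awl is in the red slot. The groover seems to have shifted towards the hinge (butt (171,174), tip (182,288)), so I measure it.

```bash
python3 - <<'E'
from h import *
i,K,C=shot('wrist')
c0=np.array((.527,-.0735)); ux=np.array((np.cos(np.radians(-3.65)),np.sin(np.radians(-3.65))));uy=np.array((-ux[1],ux[0]))
for n,p,z in [('gr butt',(171,173),.022),('gr tip',(182,290),.02),('gr headL',(174,289),.02),('awl butt',(276,150),.02),('awl tip',(277,282),.02),('mod f',(221,140),.012),('mod b',(226,252),.012),('blue liner f',(164,137),.008),('blue liner b',(186,292),.008),('red f',(273,137),.008),('red b',(276,287),.008),('hinge wall',(200,315),.05)]:
    d=onz(K,C,*p,z)[:2]-c0; print(n,(d@ux).round(4),(d@uy).round(4))
E
```

```text
gr butt -0.0489 -0.0229
gr tip 0.0836 -0.0234
gr headL 0.0824 -0.0323
awl butt -0.0716 0.0822
awl tip 0.0735 0.0832
mod f -0.0807 0.0269
mod b 0.0409 0.0266
blue liner f -0.0833 -0.0314
blue liner b 0.0932 -0.023
red f -0.0834 0.0791
red b 0.0865 0.082
hinge wall 0.0954 0.003
```

Call:
step_arm([
  [[-1,-4.5,0,-2],[-2,-9,0,-4],[-3,-13.5,0,-6],[-4,-18,0,-8],[-5,-22.5,0,-10],[-6,-27,0,-12],[-7,-31.5,0,-14.2],[-7.5,-34.5,0,-14.2]],
], gripper=0.35)

```text
clock: 24.8
ee_pos: [0.5532, -0.3397, 0.1926]
orientation: [-0.091, 0.996, 0.0, -0.001]
wrist_force: [0.9, -0.1, 0.2]
finger_gap: 0.652
gripper_force: 0.0
```

```bash
python3 - <<'E'
from h import *
i,K,C=shot('wrist')
find_tool(i,K,C,'yellow',np.array((.56,-.35)))
j,K2,C2=shot('side')
print('caps',onz(K2,C2,337,325,.098).round(3),onz(K2,C2,345,250,.12).round(3))
to((.579,-.348,.09,190.6))
E
```

```text
yellow band [ 0.5568 -0.3517] centroid [ 0.5745 -0.3487] butt [ 0.5405 -0.3552] end [ 0.6194 -0.3401] len 0.0814 w 0.0216 heading -169.1
caps [ 0.614 -0.487  0.098] [ 0.68  -0.294  0.12 ]
t 24.9 p [ 0.5526 -0.3414  0.1919] zax [-0.003 -0.    -1.   ] yax [-0.177  0.984  0.   ] F [ 0.1  0.1 -0.5] gap 0.654 gf 0.0
(0.579, -0.348, 0.09, 190.6) -> [-2.52 -1.12 10.18] yaw -0.4 rows>= 3
```

Call:
step_arm([
  [[-1,-0.5,3,0],[-2,-1,6,0],[-2.4,-1.1,9.5,0],[-2.4,-1.1,11,0],[-2.4,-1.1,11,0]],
])

```text
clock: 25.4
ee_pos: [0.5781, -0.3409, 0.082]
orientation: [-0.093, 0.996, 0.001, -0.002]
wrist_force: [-1.1, -0.3, 0.4]
finger_gap: 0.65
gripper_force: 0.0
```

```bash
python3 - <<'E'
from h import *
i,K,C=shot('wrist')
find_tool(i,K,C,'yellow',np.array((.56,-.35)))
to((.5778,-.348,.004,190.9))
E
```

```text
yellow band [ 0.5572 -0.3519] centroid [ 0.5743 -0.3485] butt [ 0.5404 -0.3551] end [ 0.6196 -0.3398] len 0.0828 w 0.0219 heading -169.0
t 25.45 p [ 0.5792 -0.3414  0.0842] zax [-0.002  0.001 -1.   ] yax [-0.185  0.983  0.002] F [ 0.4 -0.4  0.7] gap 0.651 gf 0.0
(0.5778, -0.348, 0.004, 190.9) -> [ 0.25 -0.64  8.02] yaw -0.3 rows>= 2
```

Call:
step_arm([
  [[0.2,-0.6,4,0],[0.2,-0.6,7,0],[0.2,-0.6,8,0],[0.2,-0.6,8,0]],
])

```text
clock: 25.85
ee_pos: [0.579, -0.3482, 0.0053]
orientation: [-0.092, 0.996, 0.0, -0.0]
wrist_force: [-0.6, -0.4, 0.7]
finger_gap: 0.65
gripper_force: 0.0
```

Call:
step_arm([
  [[0,0,0,0],[0,0,0,0],[0,0,0,0],[0,0,0,0],[0,0,0,0],[0,0,0,0]],
], gripper=1, grip_force=60)

```text
clock: 26.45
ee_pos: [0.5803, -0.3488, 0.0073]
orientation: [-0.092, 0.996, -0.001, 0.001]
wrist_force: [-0.7, -0.0, 5.2]
finger_gap: 0.245
gripper_force: 60.2
```

Call:
step_arm([
  [[0,0,-2,0],[0,0,-5,0],[0,0,-9,0],[0,0,-13,0],[0,0,-13,0],[0,0,-13,0]],
])

```text
clock: 27.05
ee_pos: [0.5796, -0.3487, 0.1369]
orientation: [-0.092, 0.996, -0.001, 0.001]
wrist_force: [0.1, -0.3, -0.7]
finger_gap: 0.237
gripper_force: 59.2
```

```bash
python3 - <<'E'
from h import *
to((.491,-.1555,.135,176.4))
E
```

```text
t 27.05 p [ 0.5796 -0.3487  0.1369] zax [ 0.002 -0.002 -1.   ] yax [-0.184  0.983 -0.002] F [ 0.1 -0.3 -0.7] gap 0.237 gf 59.2
(0.491, -0.1555, 0.135, 176.4) -> [ 5.16 20.62  0.13] yaw 14.2 rows>= 5
```

Call:
step_arm([
  [[4,1,-1,2],[7,4,-1,5],[7,8.5,-1,8],[6.5,13,-1,11],[6,17,-1,14.2],[5,20.6,0,14.2],[5,20.6,0,14.2],[5,20.6,0,14.2]],
])

```text
clock: 27.85
ee_pos: [0.4914, -0.1545, 0.1343]
orientation: [0.03, 1.0, 0.0, -0.001]
wrist_force: [-0.8, -0.3, -0.7]
finger_gap: 0.242
gripper_force: 59.2
```

```bash
python3 - <<'E'
from h import *
i,K,C=shot('wrist')
o=manip.get_obs(); z=o['ee_pos'][2]; find_tool(i,K,C,'yellow',np.array((.47,-.155)),z+.013,z+.008)
for c in ['red','yellow']:
    for a,ct,r in blobs(i,c,1500)[:2]: print(c,a,ct.round(1),np.round([onz(K,C,*p,.008)[:2] for p in cv2.boxPoints(r)],3).tolist())
to((.493,-.1555,.0155,176.4))
E
```

```text
yellow band [ 0.4681 -0.1534] centroid [ 0.4751 -0.154 ] butt [ 0.4306 -0.1516] end [ 0.5315 -0.1569] len 0.1032 w 0.021 heading 177.0
yellow band [ 0.4389 -0.1524] centroid [ 0.4751 -0.154 ] butt [ 0.4306 -0.1516] end [ 0.5315 -0.1569] len 0.1032 w 0.021 heading 177.0
yellow band [ 0.4256 -0.1532] centroid [ 0.4258 -0.1524] butt [ 0.4254 -0.1626] end [ 0.4262 -0.1432] len 0.0195 w 0.0016 heading -92.4
yellow band [ 0.5071 -0.1476] centroid [ 0.4751 -0.154 ] butt [ 0.5315 -0.1569] end [ 0.4306 -0.1516] len 0.1032 w 0.021 heading -3.0
red 4795 [463.1 232.1] [[0.608, -0.029], [0.439, 0.001], [0.453, 0.044], [0.626, 0.021]]
yellow 1956 [278.3 232.8] [[0.495, -0.181], [0.498, -0.129], [0.538, -0.13], [0.534, -0.184]]
yellow 1752 [276.5 165.6] [[0.438, -0.172], [0.441, -0.137], [0.486, -0.139], [0.483, -0.175]]
t 27.9 p [ 0.4915 -0.1557  0.1344] zax [-0.002 -0.    -1.   ] yax [ 0.063  0.998 -0.   ] F [ 0.2 -1.1 -0.2] gap 0.243 gf 59.2
(0.493, -0.1555, 0.0155, 176.4) -> [-0.17  0.03 11.89] yaw 0.0 rows>= 3
```

Call:
step_arm([
  [[-0.2,-0.1,3,0],[-0.2,-0.1,6,0],[-0.2,-0.1,9,0],[-0.2,-0.1,11,0],[-0.2,-0.1,11.8,0],[-0.2,-0.1,11.8,0]],
])

```text
clock: 28.5
ee_pos: [0.4933, -0.1574, 0.0162]
orientation: [0.032, 0.999, -0.0, -0.001]
wrist_force: [0.9, -0.3, -1.3]
finger_gap: 0.246
gripper_force: 60.1
```

Call:
step_arm([
  [[0,0,0,0],[0,0,0,0],[0,0,0,0],[0,0,0,0]],
], gripper=0.57)

```text
clock: 28.9
ee_pos: [0.4941, -0.1565, 0.0173]
orientation: [0.032, 1.0, -0.0, 0.0]
wrist_force: [-0.9, 0.1, 0.2]
finger_gap: 0.429
gripper_force: 0.0
```

Call:
step_arm([
  [[0,0,-2,0],[0,0,-5,0],[0,0,-9,0],[0.5,2,-12,0],[1,4,-15,0],[1,4.5,-17,0],[1,4.5,-17,0]],
])

```text
clock: 29.6
ee_pos: [0.4882, -0.1095, 0.1899]
orientation: [0.031, 1.0, -0.001, 0.002]
wrist_force: [0.6, -0.2, 0.1]
finger_gap: 0.429
gripper_force: 0.0
```

```bash
python3 - <<'E'
from h import *
st(); i,K,C=shot('wrist','w9.png')
E
```

```text
t 29.6 p [ 0.4882 -0.1095  0.1899] zax [ 0.005 -0.001 -1.   ] yax [ 0.061  0.998 -0.001] F [ 0.6 -0.2  0.1] gap 0.429 gf 0.0
```

View pics/w9.png

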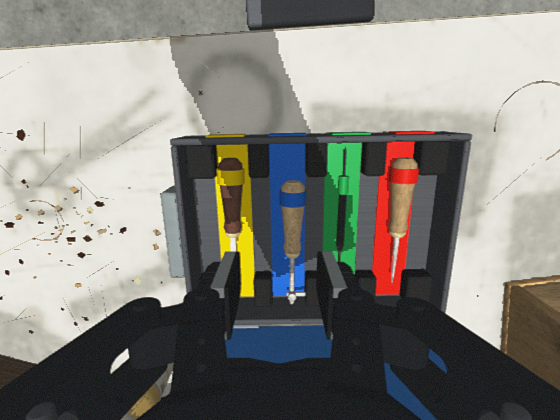

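All four tools are in their slots; the groover sits about 2 cm towards the hinge (butt (291,181), head (291,300)), and I'll pull it back.

```bash
python3 - <<'E'
from h import *
i,K,C=shot('wrist')
hsv=cv2.cvtColor(i,cv2.COLOR_RGB2HSV)
m=cv2.inRange(hsv,(8,50,60),(24,200,255)); m[:, :265]=0; m[:,320:]=0; m[:170]=0; m[270:]=0
N,l,s,c=cv2.connectedComponentsWithStats(m); j=1+np.argmax(s[1:,4]); print(s[j])
q=np.argwhere(l==j)[:,::-1]; P=np.array([onz(K,C,u,v,.0205)[:2] for u,v in q]); w,V=np.linalg.eigh(np.cov(P.T)); ax=V[:,1]; print(P.mean(0),P.min(0),P.max(0),np.degrees(np.arctan2(ax[1],ax[0])))
bt=onz(K,C,291.5,180,.0205)[:2]; print('butt',bt)
g=bt+.037*np.array((.998,-.064)); print('grip',g)
to((*g,.015,176.4))
E
```

```text
[283 208  22  52 828]
[ 0.53027915 -0.09819568] [ 0.50394191 -0.1078078 ] [ 0.56080392 -0.08613974] 176.86911315782802
butt [ 0.47580421 -0.09732578]
grip [ 0.51273021 -0.09969378]
t 29.7 p [ 0.4867 -0.1112  0.1871] zax [ 0.001 -0.001 -1.   ] yax [ 0.063  0.998 -0.001] F [1.  0.1 0. ] gap 0.428 gf 0.0
(np.float64(0.512730211265335), np.float64(-0.09969378343883105), 0.015, 176.4) -> [-2.51  1.32 17.21] yaw -0.0 rows>= 4
```

Call:
step_arm([
  [[-1.3,0.8,4,0],[-2.5,1.4,8,0],[-2.5,1.4,12,0],[-2.5,1.4,15.5,0],[-2.5,1.4,17.1,0],[-2.5,1.4,17.1,0]],
])

```text
clock: 30.3
ee_pos: [0.5101, -0.0984, 0.0127]
orientation: [0.031, 1.0, 0.0, -0.003]
wrist_force: [-0.6, 0.2, -0.1]
finger_gap: 0.427
gripper_force: 0.0
```

Call:
step_arm([
  [[0,0,0,0],[0,0,0,0],[0,0,0,0],[0,0,0,0],[0,0,0,0]],
], gripper=1, grip_force=50)

```text
clock: 30.8
ee_pos: [0.5123, -0.0985, 0.0164]
orientation: [0.032, 1.0, -0.0, -0.0]
wrist_force: [-3.8, 1.4, -1.6]
finger_gap: 0.244
gripper_force: 52.0
```

Call:
step_arm([
  [[0,0,-0.3,0],[0.6,-0.1,-0.4,0],[1.3,-0.3,-0.4,0],[1.8,-0.4,-0.4,0],[1.8,-0.4,-0.4,0],[1.8,-0.4,0,0],[1.8,-0.4,0,0]],
])

```text
clock: 31.5
ee_pos: [0.4948, -0.1012, 0.0159]
orientation: [0.031, 1.0, -0.0, 0.0]
wrist_force: [-0.1, -0.7, 0.5]
finger_gap: 0.242
gripper_force: 52.2
```

Call:
step_arm([
  [[0,0,0,0],[0,0,0,0],[0,0,0,0],[0,0,0,0]],
], gripper=0.57)

```text
clock: 31.9
ee_pos: [0.4944, -0.1011, 0.0159]
orientation: [0.031, 1.0, 0.0, -0.0]
wrist_force: [0.1, 0.2, -1.0]
finger_gap: 0.433
gripper_force: 0.0
```

Call:
step_arm([
  [[0,0,-2,0],[0,0,-5,0],[0,0,-9,0],[0,0,-13,0],[0,0,-17,0],[0,0,-19,0],[0,0,-19,0]],
])

```text
clock: 32.6
ee_pos: [0.4959, -0.1011, 0.2088]
orientation: [0.032, 0.999, -0.001, 0.002]
wrist_force: [0.2, 0.7, -0.7]
finger_gap: 0.433
gripper_force: 0.0
```

```bash
python3 - <<'E'
from h import *
st(); i,K,C=shot('wrist','w10.png')
hsv=cv2.cvtColor(i,cv2.COLOR_RGB2HSV)
m=cv2.inRange(hsv,(8,50,60),(24,200,255))
N,l,s,c=cv2.connectedComponentsWithStats(m)
c0=np.array((.527,-.0735)); ux=np.array((.998,-.0637));uy=np.array((.0637,.998))
for j in range(1,N):
    if s[j,4]<250: continue
    P=np.array([onz(K,C,u,v,.0205)[:2] for u,v in np.argwhere(l==j)[:,::-1]])-c0; print(s[j],(P@ux).min().round(3),(P@ux).max().round(3),(P@uy).min().round(3),(P@uy).max().round(3))
E
```

```text
t 32.6 p [ 0.4959 -0.1011  0.2088] zax [ 0.005 -0.001 -1.   ] yax [ 0.063  0.998 -0.001] F [ 0.2  0.7 -0.7] gap 0.433 gf 0.0
[376 172  24  53 917] -0.046 0.011 0.073 0.096
[215 177  20  73 520] -0.041 0.041 -0.097 -0.077
[268 179  21  52 803] -0.038 0.018 -0.041 -0.02
[ 485  259   75  131 7441] 0.053 0.235 0.209 0.332
[127 381  31  39 365] 0.224 0.287 -0.232 -0.185
```

View pics/w10.png

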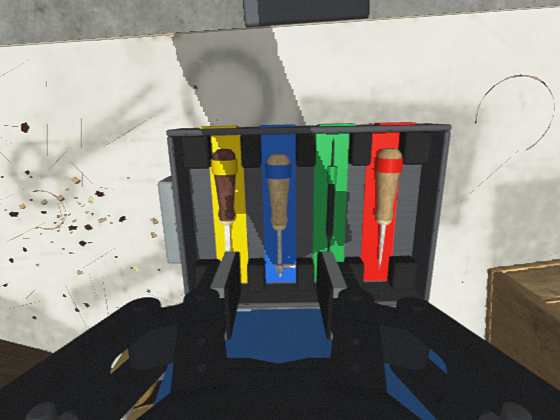

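The groover is now centred in the blue slot and all four tools lie inside. Before the lid, I check the space behind it.

```bash
python3 - <<'E'
from h import *
i,K,C=shot('side'); 
# rough points
for n,p,z in [('rack left base',(341,180),0),('rack front base',(368,235),0),('holder base left',(363,268),0),('rack tool top',(352,155),.12),('lid top near',(328,178),.246),('lid top far',(315,140),.246)]: print(n,onz(K,C,*p,z).round(3))
j,K2,C2=shot('scene')
h=np.array((.621,-.0795,.0505))
for th in (1.6,1.7,1.75,1.8,1.85):
    e=h[0]-.188*np.cos(th),h[2]+.188*np.sin(th)
    print(th,[proj(K,C,(e[0]+.0637*y,h[1]+y,e[1])).round(0) for y in (-.131,.131)],[proj(K2,C2,(e[0]+.0637*y,h[1]+y,e[1])).round(0) for y in (-.131,.131)])
cv2.imwrite('pics/s2.png',cv2.cvtColor(np.hstack([cv2.resize(i[100:300,270:440],None,fx=2.3,fy=2.3,interpolation=cv2.INTER_CUBIC),cv2.resize(j[100:300,220:390],None,fx=2.3,fy=2.3,interpolation=cv2.INTER_CUBIC)]),cv2.COLOR_RGB2BGR))
to((.72,-.085,.32,176.4))
E
```

```text
rack left base [0.796 0.151 0.   ]
rack front base [ 0.803 -0.12   0.   ]
holder base left [ 0.752 -0.243 -0.   ]
rack tool top [0.808 0.106 0.12 ]
lid top near [ 0.66  -0.179  0.246]
lid top far [ 0.667 -0.002  0.246]
1.6 [array([313., 190.]), array([299., 133.])] [array([329., 172.]), array([266., 145.])]
1.7 [array([321., 190.]), array([306., 133.])] [array([332., 170.]), array([270., 143.])]
1.75 [array([325., 190.]), array([309., 134.])] [array([334., 170.]), array([272., 143.])]
1.8 [array([329., 190.]), array([312., 134.])] [array([336., 169.]), array([273., 142.])]
1.85 [array([333., 191.]), array([316., 134.])] [array([337., 169.]), array([275., 142.])]
t 32.75 p [ 0.4938 -0.1015  0.2052] zax [-0.001 -0.    -1.   ] yax [ 0.063  0.998 -0.   ] F [-0.6 -1.3 -0.5] gap 0.432 gf 0.0
(0.72, -0.085, 0.32, 176.4) -> [-22.46   3.06 -11.51] yaw -0.0 rows>= 6
```

View pics/s2.png

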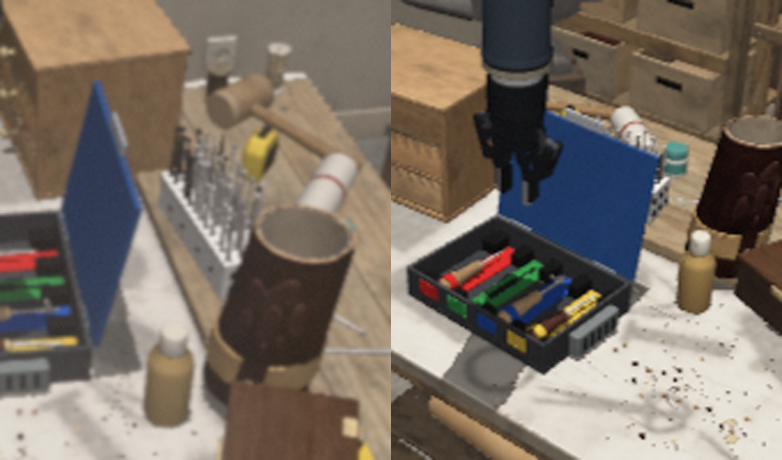

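The picture shows the lid at about 1.8 rad with about 12 cm free behind it (rack from x≈0.79, holder at (0.75,-0.24)). I raise the shut gripper and go behind the lid's middle.

Call:
step_arm([
  [[0,0,-4,0],[0,0.5,-8,0],[-3,1,-12,0],[-7.5,1.5,-13,0],[-12,2,-13,0],[-16.5,2.5,-13,0],[-21,3,-13,0],[-22,3,-13,0]],
], gripper=1)

```text
clock: 33.55
ee_pos: [0.7187, -0.0839, 0.3311]
orientation: [0.031, 1.0, 0.001, -0.002]
wrist_force: [-1.2, 0.5, -0.4]
finger_gap: 0.001
gripper_force: 0.0
```

```bash
cat >> h.py <<'E'
HG=np.array((.621,-.0795,.0505)); UX=np.array((.998,-.0637)); UY=np.array((.0637,.998))
def rz():
    o=st(); p=np.array(o['ee_pos']); d=p[:2]-HG[:2]; r,y,z=d@UX,d@UY,p[2]; print('r %.4f y %.4f z %.4f'%(r,y,z)); return r,y,z
def way(ths,s=.155):
    r,y,z=rz()
    for t in ths:
        R_=-s*np.cos(t)+.008*np.sin(t)+.011; Z=.0505+s*np.sin(t)+.008*np.cos(t); print(round(t,2),'dx %.2f dz %.2f'%(-(R_-r)*100,-(Z-z)*100))
E
python3 - <<'E'
from h import *
way([1.8,1.7])
o=manip.get_obs(); print(o['joints'].round(2))
E
```

```text
t 33.55 p [ 0.7187 -0.0839  0.3311] zax [-0.005  0.001 -1.   ] yax [0.062 0.998 0.001] F [-1.2  0.5 -0.4] gap 0.001 gf 0.0
r 0.0978 y 0.0018 z 0.3311
1.8 dx 4.37 dz 13.15
1.7 dx 5.89 dz 12.80
[ 0.42  0.7  -0.83  1.08  0.49  1.55  1.22]
```

Call:
step_arm([
  [[0,0,3,0],[0,0,6.5,0],[0,0,10,0],[0,0,13,0],[0.5,0,13,0],[1,0,13,0],[1,0,13,0]],
])

```text
clock: 34.25
ee_pos: [0.7059, -0.084, 0.2076]
orientation: [0.031, 1.0, 0.0, 0.001]
wrist_force: [1.1, 0.5, 1.0]
finger_gap: 0.001
gripper_force: 0.0
```

```bash
python3 - <<'E'
from h import *
way(np.arange(1.8,0.7,-.1))
E
```

```text
t 34.25 p [ 0.7059 -0.084   0.2076] zax [ 0.002  0.    -1.   ] yax [0.062 0.998 0.   ] F [1.1 0.5 1. ] gap 0.001 gf 0.0
r 0.0851 y 0.0010 z 0.2076
1.8 dx 3.10 dz 0.80
1.7 dx 4.61 dz 0.44
1.6 dx 6.15 dz 0.24
1.5 dx 7.70 dz 0.19
1.4 dx 9.25 dz 0.30
1.3 dx 10.78 dz 0.56
1.2 dx 12.28 dz 0.98
1.1 dx 13.72 dz 1.54
1.0 dx 15.11 dz 2.24
0.9 dx 16.41 dz 3.07
0.8 dx 17.63 dz 4.04
```

Call:
step_arm([
  [[1.5,0,0.4,0],[3,0,0.5,0],[4.6,0,0.4,0],[6.2,0,0.2,0],[7.7,0,0.2,0],[9.3,0,0.3,0],[10.8,0,0.6,0],[12.3,0,1,0]],
])

```text
clock: 35.05
ee_pos: [0.5845, -0.0769, 0.1985]
orientation: [0.032, 0.999, -0.001, 0.003]
wrist_force: [3.0, -2.2, 0.1]
finger_gap: 0.003
gripper_force: 1.3
```

```bash
python3 - <<'E'
from h import *
way(np.arange(1.2,0.3,-.1))
i,K,C=shot('side')
hsv=cv2.cvtColor(i,cv2.COLOR_RGB2HSV); m=cv2.inRange(hsv,(103,120,30),(125,255,255)); m[:,:235]=0; m[:,360:]=0;m[:100]=0;m[280:]=0
x,y,w,h=cv2.boundingRect(m); print(x,y,w,h)
for th in (.9,1.,1.1,1.2,1.3):
    print(th,[proj(K,C,(HG[0]-.188*np.cos(th)+.0637*yy,HG[1]+yy,HG[2]+.188*np.sin(th))).round(0) for yy in (-.131,.131)])
E
```

```text
t 35.05 p [ 0.5845 -0.0769  0.1985] zax [ 0.006 -0.001 -1.   ] yax [ 0.063  0.998 -0.001] F [ 3.  -2.2  0.1] gap 0.003 gf 1.3
r -0.0366 y 0.0003 z 0.1985
1.2 dx 0.11 dz 0.06
1.1 dx 1.56 dz 0.62
1.0 dx 2.94 dz 1.32
0.9 dx 4.25 dz 2.16
0.8 dx 5.46 dz 3.12
0.7 dx 6.58 dz 4.20
0.6 dx 7.58 dz 5.39
0.5 dx 8.46 dz 6.67
0.4 dx 9.20 dz 8.03
238 141 49 101
0.9 [array([261., 209.]), array([254., 150.])]
1.0 [array([267., 205.]), array([260., 146.])]
1.1 [array([274., 201.]), array([266., 143.])]
1.2 [array([282., 198.]), array([272., 140.])]
1.3 [array([289., 195.]), array([279., 137.])]
```

Call:
step_arm([
  [[1.6,0,0.6,0],[2.9,0,1.3,0],[4.2,0,2.2,0],[5.5,0,3.1,0],[6.6,0,4.2,0],[7.6,0,5.4,0],[8.5,0,6.7,0],[9.2,0,8,0]],
])

```text
clock: 35.9
ee_pos: [0.4926, -0.0709, 0.1172]
orientation: [0.031, 1.0, -0.0, 0.002]
wrist_force: [0.6, -0.8, 0.8]
finger_gap: -0.002
gripper_force: 0.7
```

```bash
python3 - <<'E'
from h import *
way(np.arange(.4,-.01,-.1))
E
```

```text
t 35.9 p [ 0.4926 -0.0709  0.1172] zax [ 0.003 -0.001 -1.   ] yax [ 0.063  0.998 -0.001] F [ 0.6 -0.8  0.8] gap -0.002 gf 0.7
r -0.1287 y 0.0004 z 0.1172
0.4 dx -0.01 dz -0.11
0.3 dx 0.60 dz 1.32
0.2 dx 1.06 dz 2.80
0.1 dx 1.37 dz 4.32
0.0 dx 1.53 dz 5.87
```

Call:
step_arm([
  [[0.6,0,1.3,0],[1,0,2.6,0],[1.3,0,3.8,0],[1.5,0,4.8,0],[1.5,0,5.4,0],[1.5,0,5.8,0],[1.5,0,5.8,0]],
])

```text
clock: 36.6
ee_pos: [0.4764, -0.0699, 0.0586]
orientation: [0.031, 1.0, -0.001, 0.0]
wrist_force: [-3.3, 0.1, 10.2]
finger_gap: -0.0
gripper_force: 4.7
```

Call:
step_arm([
  [[0,0,0.15,0],[0,0,0.3,0],[0,0,0.45,0],[0,0,0.45,0],[0,0,0.45,0]],
])

```text
clock: 37.1
ee_pos: [0.4766, -0.0698, 0.0579]
orientation: [0.031, 1.0, -0.002, 0.002]
wrist_force: [-22.2, 0.1, 81.2]
finger_gap: 0.003
gripper_force: 40.6
```

```bash
python3 - <<'E'
from h import *
rz()
E
```

```text
t 37.1 p [ 0.4766 -0.0698  0.0579] zax [ 0.003 -0.005 -1.   ] yax [ 0.062  0.998 -0.005] F [-22.2   0.1  81.2] gap 0.003 gf 40.6
r -0.1447 y 0.0004 z 0.0579
```

The lid is home: the tip rests at z 58 mm against an 81 N push. Now lift off and go to the isolator's OFF side.

Call:
step_arm([
  [[0,0,-0.6,0],[0,0,-2,0],[0,0,-6,0],[0,0,-10,0],[0,0,-13,0],[0,0,-13,0]],
])

```text
clock: 37.7
ee_pos: [0.4786, -0.0696, 0.1871]
orientation: [0.032, 0.999, -0.0, 0.003]
wrist_force: [0.5, 1.1, -0.8]
finger_gap: 0.001
gripper_force: 0.0
```

```bash
python3 - <<'E'
from h import *
i,K,C=shot('side')
hsv=cv2.cvtColor(i,cv2.COLOR_RGB2HSV); m=cv2.inRange(hsv,(103,120,30),(125,255,255)); m[:,:225]=0; m[:,330:]=0;m[:170]=0;m[290:]=0
print(cv2.boundingRect(m),[proj(K,C,(*(HG[:2]+a*UX+b*UY),.0585)).round(0) for a in (0,-.188) for b in (-.131,.131)])
print([(x[1].round(1)) for x in blobs(i,'red',10) if x[1][1]<160])
to((.3956,.2245,.19,171))
E
```

```text
(233, 190, 75, 65) [array([308., 248.]), array([296., 188.]), array([233., 253.]), array([231., 192.])]
[array([213.4, 145.1])]
t 37.75 p [ 0.4775 -0.0701  0.1851] zax [ 0.004 -0.001 -1.   ] yax [ 0.064  0.998 -0.001] F [ 0.5  0.  -0.9] gap 0.006 gf 0.0
(0.3956, 0.2245, 0.19, 171) -> [10.05 28.88 -0.54] yaw 5.4 rows>= 7
```

Call:
step_arm([
  [[0.5,4.5,0,2],[1.2,9,0,4],[2.2,13.5,0,5.4],[3.7,18,0,5.4],[5.5,22,0,5.4],[7.5,25.5,0,5.4],[9.5,28,0,5.4],[10,28.8,0,5.4]],
])

```text
clock: 38.55
ee_pos: [0.3922, 0.2265, 0.1828]
orientation: [0.076, 0.997, 0.0, -0.001]
wrist_force: [0.1, 0.4, 0.1]
finger_gap: -0.002
gripper_force: 0.0
```

```bash
python3 - <<'E'
from h import *
to((.3956,.2245,.08,171))
E
```

```text
t 38.55 p [0.3922 0.2265 0.1828] zax [-0.001  0.001 -1.   ] yax [0.151 0.988 0.   ] F [0.1 0.4 0.1] gap -0.002 gf 0.0
(0.3956, 0.2245, 0.08, 171) -> [-0.38 -0.15 10.28] yaw 0.3 rows>= 3
```

Call:
step_arm([
  [[-0.3,-0.3,4,0],[-0.3,-0.3,7,0],[-0.3,-0.3,9,0],[-0.3,-0.3,10.2,0],[-0.3,-0.3,10.2,0]],
])

```text
clock: 39.05
ee_pos: [0.3964, 0.2194, 0.0799]
orientation: [0.078, 0.997, -0.001, -0.001]
wrist_force: [-0.2, -0.6, 0.7]
finger_gap: -0.001
gripper_force: 0.0
```

Call:
step_arm([
  [[0,1.5,0,0],[0,3,0,0],[0,4.5,0,0],[0,6,0,0],[0,7.3,0,0],[0,8.5,0,0],[0,9.3,0,0],[0,9.3,0,0]],
])

```text
clock: 39.85
ee_pos: [0.4116, 0.3137, 0.0815]
orientation: [0.078, 0.997, 0.001, -0.0]
wrist_force: [-0.6, -0.2, -0.3]
finger_gap: -0.001
gripper_force: 0.0
```

```bash
python3 - <<'E'
from h import *
st();i,K,C=shot('side')
print([(x[1].round(1),onz(K,C,*x[1],.092).round(4)) for x in blobs(i,'red',10) if x[1][1]<160])
E
```

```text
t 39.85 p [0.4116 0.3137 0.0815] zax [-0.     0.001 -1.   ] yax [0.155 0.988 0.001] F [-0.6 -0.2 -0.3] gap -0.001 gf 0.0
[]
```

Call:
step_arm([
  [[0,0.3,0,0],[0,0.6,0,0],[0,0.8,0,0],[0,0.9,0,0],[0,0.9,0,0]],
])

```text
clock: 40.4
ee_pos: [0.4131, 0.321, 0.0815]
orientation: [0.078, 0.997, -0.0, -0.0]
wrist_force: [-0.6, -0.9, -0.5]
finger_gap: 0.001
gripper_force: 0.2
```

```bash
python3 - <<'E'
from h import *
st()
for n in ('side','wrist'):
    i,K,C=shot(n); print(n,[(x[0],x[1].round(1),onz(K,C,*x[1],.092).round(4)) for x in blobs(i,'red',10)][:5])
E
```

```text
t 40.4 p [0.4131 0.321  0.0815] zax [-0.  0. -1.] yax [ 0.157  0.988 -0.   ] F [-0.6 -0.9 -0.5] gap 0.001 gf 0.2
side [(226, array([399.8, 351. ]), array([ 0.7209, -0.5624,  0.092 ])), (34, array([139.3, 161.1]), array([0.1755, 0.2187, 0.092 ]))]
wrist [(2339, array([337.3, 274.9]), array([0.4155, 0.3478, 0.092 ]))]
```

Call:
step_arm([
  [[0,0.2,0,0],[0,0.4,0,0],[0,0.5,0,0],[0,0.5,0,0]],
])

```text
clock: 40.9
ee_pos: [0.4136, 0.3243, 0.0812]
orientation: [0.079, 0.997, -0.002, -0.0]
wrist_force: [-1.0, -6.5, 3.8]
finger_gap: -0.002
gripper_force: 3.3
```

```bash
python3 - <<'E'
from h import *
st()
i,K,C=shot('wrist'); print([(x[0],x[1].round(1),onz(K,C,*x[1],.092).round(4)) for x in blobs(i,'red',10)][:5])
E
```

```text
t 40.9 p [0.4136 0.3243 0.0812] zax [-0.001 -0.003 -1.   ] yax [ 0.157  0.988 -0.003] F [-1.  -6.5  3.8] gap -0.002 gf 3.3
[(2334, array([336.2, 274.2]), array([0.4155, 0.3506, 0.092 ]))]
```

At the ON stop (6.5 N, and the ball is back at its starting place). I back off, then check everything from clear of the scene.

Call:
step_arm([
  [[0,-1,0,0],[0,-2.5,0,0],[0,-4,-2,0],[0,-4,-6,0],[0,-4,-10,0],[0,-6,-14,0],[0,-9,-18,0],[0,-12,-20,0]],
])

```text
clock: 41.75
ee_pos: [0.3951, 0.2071, 0.284]
orientation: [0.078, 0.997, 0.001, 0.002]
wrist_force: [1.1, -1.1, -0.8]
finger_gap: -0.001
gripper_force: 0.0
```

Call:
step_arm([
  [[0,0,0,0],[0,0,0,0],[0,0,0,0],[0,0,0,0],[0,0,0,0]],
])

```text
clock: 42.25
ee_pos: [0.3947, 0.2081, 0.2808]
orientation: [0.078, 0.997, 0.0, -0.001]
wrist_force: [0.1, 0.1, -1.0]
finger_gap: 0.001
gripper_force: 0.0
```

```bash
python3 - <<'E'
from h import *
st()
i,K,C=shot('side'); print('ball',[(x[1].round(1)) for x in blobs(i,'red',10) if x[1][1]<160],'was ON 215.4,133.6')
hsv=cv2.cvtColor(i,cv2.COLOR_RGB2HSV); m=cv2.inRange(hsv,(103,120,30),(125,255,255)); m[:,:225]=0; m[:,330:]=0;m[:170]=0;m[290:]=0
print('lid',cv2.boundingRect(m))
s=cv2.imread('pics/side0.png')[...,::-1]
for n,(x0,x1,y0,y1) in {'b3':(330,357,240,285),'b1':(325,346,320,360)}.items(): print(n,np.abs(i[y0:y1,x0:x1].astype(int)-s[y0:y1,x0:x1]).mean().round(1))
E
```

```text
t 42.25 p [0.3947 0.2081 0.2808] zax [-0.001  0.    -1.   ] yax [ 0.155  0.988 -0.   ] F [ 0.1  0.1 -1. ] gap 0.001 gf 0.0
ball [array([215.5, 133.5])] was ON 215.4,133.6
lid (233, 190, 75, 65)
b3 14.2
b1 10.2
```

```bash
python3 - <<'E'
from h import *
i,K,C=shot('side'); s=cv2.imread('pics/side0.png')[...,::-1]
for n,(x0,x1,y0,y1) in {'b3':(332,356,243,284),'b1':(326,346,322,360),'ref':(440,480,80,120)}.items():
    r=cv2.matchTemplate(i[y0-15:y1+15,x0-15:x1+15].copy(),s[y0:y1,x0:x1].copy(),cv2.TM_CCOEFF_NORMED); _,v,_,l=cv2.minMaxLoc(r); print(n,round(v,3),l[0]-15,l[1]-15,np.abs(i[y0:y1,x0:x1].astype(int)-s[y0:y1,x0:x1]).mean().round(1))
E
```

```text
b3 0.999 0 0 13.2
b1 0.999 0 0 9.4
ref 0.998 0 0 11.4
```

Both bottles are unmoved (match 0.999 at zero shift; the remaining difference is only lighting).

```bash
python3 -c "
from plant import manip; print(manip.finish_job())"
```

```text
the job is handed in; nothing more can be done
None
```

I've handed the job in: isolator off, all four tools in their own-colour slots, lid shut and pressed home at 81 N, isolator back on, both dye bottles still standing, and 42 s on the clock.

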